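Pack the contour standards in their case

TASK

Lever the storage case open with the pry blade, its thin end pushed into the slot under the cover's front lip (do not open it with the fingers), and swing the cover up until it is about upright. Then lay every contour standard from the granite plate flat on its base inside the case, and with the cover still up book the case in: aim the scanner's beam squarely at the middle of the case's label from about 10 cm and hold it still for two seconds. Last, close the cover fully, leaving blade and scanner lying flat on the blue mat, and leave everything else on the bench where it is.

Things in the scene. Friction and masses are not known exactly. Their poses are not given: they have to be found in the camera images.
- case: grey storage case, fixed: outside 104 (x) x 210 (y) x 54 mm high, walls 6 mm, flat floor 6 mm above the origin, inside 92 x 198 mm and 48 mm deep. Origin at the centre of its underside, z up, front (-x) towards the robot. On its +y side a black sloped holder (to y = 166 mm, 66 mm high) carries the label
- lid (a joint): angle of the case's blue cover: 0 closed, 1.65 fully open (just past upright). Hinged on the case's rear (+x) top edge, it swings up and back; the stiff hinge keeps it where it is left. 104 x 210 x 6 mm, no handle; a lip 70 mm wide overhangs the front by 20 mm. Closed, its underside is 54 mm above the case's origin
- slot (a point): middle of the mouth of the 10 mm high pry slot at the case front, 72 mm ahead (-x) of the case's origin and 49 mm above it: the gap between the cover's lip and a black ledge 90 mm wide; the slot runs back (+x) 20 mm to the case wall
- lid_lip (a point): middle of the front edge of the cover's lip, on its underside, 124 mm from the hinge axis; moves with the cover
- lid_hinge (a point): middle of the hinge axis (along the case's y), 52 mm behind the case's origin and 54 mm above it
- label (a point): centre of the white 50 x 50 mm bar-code label on the case's holder; it slopes 45 degrees and faces up and towards the case's front: the point's z axis is the outward normal
- blade: pry blade, loose, 185 mm long: orange handle 110 x 20 x 24 mm (x, y, z) with a steel blade 75 mm long, 20 mm wide and 2.5 mm thick from its +x end at mid-height (12 mm above the underside). Origin at the centre of the handle's underside, x towards the blade, z up. 0.09 kg
- blade_tip (a point): tip of the pry blade, 130 mm ahead of the blade's origin and 12 mm above it
- scanner: hand-held bar-code scanner, loose, 0.16 kg, 110 x 46 x 44 mm, white with a black nose, gripped across its 46 mm width; the straight-sided white part runs from x = -58 to 22 mm, 36 mm high. Origin on the underside, z up, x towards the nose. Its beam leaves the red window in the nose forwards and down at 45 degrees (along +x and -z equally)
- scan_window (a point): centre of the scanner's red window, 41.5 mm ahead of and 17.5 mm above the scanner's origin; z axis = direction of the beam. Reads at 50 to 150 mm
- mat: blue mat fixed on the bench, 240 x 240 x 3 mm, where blade and scanner live; origin at the centre of its underside
- plate: black granite plate fixed on the bench, 260 x 260 x 15 mm, where the standards stand; origin at the centre of its underside
- std_step: contour standard, loose, 0.22 kg: dark steel base 76 x 36 x 10 mm with a bright upright web 12 mm thick along its middle (steps down from -x to +x, tops at 40, 34 and 24 mm, the first 34 mm long; grip near x = -5 mm); grip across the web (along y). Origin at the centre of the underside, z up, x along the 76 mm. Starts on the granite plate; two to four of the four are present
- std_block: contour standard, loose, 0.22 kg: dark steel base 76 x 36 x 10 mm with a bright upright web 12 mm thick along its middle (plain rectangle 64 mm long, top 40 mm above the underside); grip across the web (along y). Origin at the centre of the underside, z up, x along the 76 mm. Starts on the granite plate; two to four of the four are present
- std_arc: contour standard, loose, 0.22 kg: dark steel base 76 x 36 x 10 mm with a bright upright web 12 mm thick along its middle (50 mm long, 32 mm above the underside, with a round arc of 18 mm radius in the middle, top 40 mm); grip across the web (along y). Origin at the centre of the underside, z up, x along the 76 mm. Starts on the granite plate; two to four of the four are present
- std_groove: contour standard, loose, 0.22 kg: dark steel base 76 x 36 x 10 mm with a bright upright web 12 mm thick along its middle (two blocks with a 16 mm wide groove between, top 40 mm, groove bottom 28 mm); grip across the web (along y). Origin at the centre of the underside, z up, x along the 76 mm. Starts on the granite plate; two to four of the four are present
- mouse: bystander, not to be disturbed: black computer mouse, round, 68 mm across, 33 mm high
- cleaner: bystander, not to be disturbed: clear cleaner bottle, 52 mm across, 130 mm high
- puck: bystander, not to be disturbed: brass weight, 52 mm across, 34 mm high
- tapebox: bystander, not to be disturbed: small cardboard box with a blue band, 60 x 45 x 30 mm
Things that resemble listed ones, but are neither listed nor needed, are in the scene too. What is shaped like the std_groove but orange is not meant.

How it is judged:
On the way, in this order (a step that is already met when the one before it is completed fails the run):
1. the cover is lifted off its closed position (more than 0.08 rad) by the pry blade, the fingers not touching it (value of joint lid between 0.08 and 0.6 rad and contact force between blade and lid above 0.3 N and contact force between the fingers and lid below 0.1 N), for 0.1 s.
2. the cover is swung up beyond 1.3 rad (value of joint lid above 1.3 rad), for 0.2 s.
3. every standard present stands flat inside the open case (x of std_step in the frame of case between -0.03 and 0.03 m and y of std_step in the frame of case between -0.095 and 0.095 m and z of std_step in the frame of case between -0.005 and 0.012 m and angle between each of std_step, std_block, std_arc, std_groove's own z axis and vertical below 0.15 rad and x of std_block in the frame of case between -0.03 and 0.03 m and y of std_block in the frame of case between -0.095 and 0.095 m and z of std_block in the frame of case between -0.005 and 0.012 m and x of std_arc in the frame of case between -0.03 and 0.03 m and y of std_arc in the frame of case between -0.095 and 0.095 m and z of std_arc in the frame of case between -0.005 and 0.012 m and x of std_groove in the frame of case between -0.03 and 0.03 m and y of std_groove in the frame of case between -0.095 and 0.095 m and z of std_groove in the frame of case between -0.005 and 0.012 m and value of joint lid above 1 rad), for 0.3 s.
4. the scanner is aimed at the label and held still for 1 s, cover up: label centre within 20 mm of the beam sideways, 50 to 150 mm from the window, beam within 0.35 rad of square to the label (x of label in the frame of scan_window between -0.02 and 0.02 m and y of label in the frame of scan_window between -0.02 and 0.02 m and z of label in the frame of scan_window between 0.05 and 0.15 m and angle between the z axis of scan_window and the z axis of label, either way round below 0.35 rad and linear speed of scanner below 0.03 m/s and value of joint lid above 1.2 rad), for 1 s.
5. the cover is closed (below 0.05 rad) (value of joint lid below 0.05 rad), for 0.2 s.
At the end, for the whole second after the job is handed in: cover closed (below 0.05 rad); every standard present flat on its base (within 0.15 rad) on the case's floor; blade and scanner flat and at rest with their origins over the blue mat (x of std_step in the frame of case between -0.03 and 0.03 m and y of std_step in the frame of case between -0.095 and 0.095 m and z of std_step in the frame of case between -0.005 and 0.012 m and angle between each of std_step, std_block, std_arc, std_groove's own z axis and vertical below 0.15 rad and x of std_block in the frame of case between -0.03 and 0.03 m and y of std_block in the frame of case between -0.095 and 0.095 m and z of std_block in the frame of case between -0.005 and 0.012 m and x of std_arc in the frame of case between -0.03 and 0.03 m and y of std_arc in the frame of case between -0.095 and 0.095 m and z of std_arc in the frame of case between -0.005 and 0.012 m and x of std_groove in the frame of case between -0.03 and 0.03 m and y of std_groove in the frame of case between -0.095 and 0.095 m and z of std_groove in the frame of case between -0.005 and 0.012 m and value of joint lid below 0.05 rad and x of blade in the frame of mat between -0.12 and 0.12 m and y of blade in the frame of mat between -0.12 and 0.12 m and z of blade in the frame of mat between -0.004 and 0.01 m and angle between each of blade, scanner's own z axis and vertical below 0.2 rad and linear speed of each of blade, scanner below 0.02 m/s and x of scanner in the frame of mat between -0.12 and 0.12 m and y of scanner in the frame of mat between -0.12 and 0.12 m and z of scanner in the frame of mat between -0.004 and 0.01 m); the robot touches nothing.
It fails at once if the fingers push on the nearly closed cover (below 0.08 rad) before the standards are in (contact force between the fingers and lid above 1.5 N and value of joint lid below 0.08 rad and (not (x of std_step in the frame of case between -0.03 and 0.03 m and y of std_step in the frame of case between -0.095 and 0.095 m and z of std_step in the frame of case between -0.005 and 0.012 m and angle between std_step's own z axis and vertical below 0.15 rad) or not (x of std_block in the frame of case between -0.03 and 0.03 m and y of std_block in the frame of case between -0.095 and 0.095 m and z of std_block in the frame of case between -0.005 and 0.012 m and angle between std_block's own z axis and vertical below 0.15 rad) or not (x of std_arc in the frame of case between -0.03 and 0.03 m and y of std_arc in the frame of case between -0.095 and 0.095 m and z of std_arc in the frame of case between -0.005 and 0.012 m and angle between std_arc's own z axis and vertical below 0.15 rad) or not (x of std_groove in the frame of case between -0.03 and 0.03 m and y of std_groove in the frame of case between -0.095 and 0.095 m and z of std_groove in the frame of case between -0.005 and 0.012 m and angle between std_groove's own z axis and vertical below 0.15 rad))).
It fails at once if a bystander is moved by more than 40 mm or tipped (distance of any of mouse, cleaner, puck, tapebox from where it was at the start of the episode above 0.04 m or angle between any of mouse, cleaner, puck, tapebox's own z axis and vertical above 0.6 rad).
Of std_step, std_block, std_arc, std_groove only 2 to 4 are there at a start; the rules pass over those that are not, and their reading is None.
At some moment in a run one of std_step, std_block, std_arc, std_groove, blade, scanner may be knocked a few centimetres aside while the robot is not near it.
It also fails if it takes over 210 s, if anything falls off the work surface, if the arm or the gripper's body presses on something with over 40 N, if the wrist force passes 120 N, or if a joint passes its speed limit or range.

ROBOT

A 6-joint arm with a two-finger parallel gripper is mounted at the origin on the work surface. World frame = base frame: x ahead of the robot, y to its left, z up, the work surface at z = 0. Lengths are in m, angles in rad, forces in N, time in s.
With the tool pointing down it reaches from about 0.35 to 0.725 m from the base axis. Payload 4.3 kg.
Tool frame: the origin (TCP) lies midway between the tips of the shut fingers; the grasp point (between the pads) lies 19 mm behind it (tcp_to_grasp is the distance from the TCP to the grasp point, in m); z points along the fingers, x is the direction in which the jaws open and shut, and the axes are right-handed (so a half turn about z gives the same grasp; the last joint's range is limited). The gripper opens to 85 mm and grips with 20 to 120 N. Pads are 22 mm wide; open, the fingers measure 114 mm over their backs; the gripper's body (76 mm by 85 mm) begins 54 mm behind the grasp point. The pads swing forward as they close: fully open they stand 13 mm farther back than shut.
Start: joints at [-1.452, 0.377, 0.081, 1.274, 0, 1.46], TCP at [0.13, -0.56, 0.231] pointing down, gripper open.
Joint ranges: [-2.72, 2.72], [-0.84, 1.66], [-1.02, 1.22], [-1.77, 2.12], [-1.37, 1.28], [-3.14, 3.14]. Speed limits (rad/s): [2.57, 2.57, 3.14, 3.14, 3.14, 3.14].

INTERFACE

Orientations are given as a rotation vector (axis times angle).
In Python, from station import state, camera, get_calibration, job_done, tcp_to_grasp gives the robot as it stands.
- The arm moves only by the shell command python3 -m creep 'ROWS' [FORCE]. ROWS is JSON, a list that holds one entry, the list of rows, each a list of 7 numbers: the turn, a rotation vector about the world's x, y, z in degrees, then the shift along the world's x, y, z in m, then the opening, from 0 (shut) to 1 (fully open). In form: [[[rx, ry, rz, tx, ty, tz, claw], ...]]. A call has 1 to 12 rows; each row shifts and turns the commanded pose from where the row before left it; what a row does not reach is not made up. A row lasts 1/12 s, in which the tool goes at most 41.7 mm and 7.16 degrees, less where a joint would pass 70% of its speed; a pose out of reach is approached as far as the arm can. A call with a gripper value outside its range is refused whole. The fingers move at their own pace and stop on an object; FORCE is the grip in N (left out, the last holds). Time passes only in rows, so rows that do not move let the fingers close. It gives the time, the measured TCP pose, the force and the opening at its end, in the units of the state.
- state(): the state, without advancing time (a new reading comes with each control period).
- camera(name): name is "scene" or "top" or "wrist"; returns the picture (480x640x3 uint8, red, green, blue); there is no depth.
- get_calibration(name): a dict with "intrinsics" (3x3 intrinsics, pixels), "world_from_camera" (4x4, takes a point from camera to world coordinates). Camera axes: x right, y down, z forward; pixel columns grow to the right and rows downward; lengths in m; the calibration is good to about 2 mm. A picture is of the moment at which its call begins: read the wrist's pose just before it. get_calibration takes no time and is no camera call; for the wrist camera it gives the pose at the moment of the call.
- job_done(): hands the job in, once; it reports no verdict.
The state is a dict: "time_s": time; "joint_pos": joint angles; "joint_vel": joint speeds; "joint_efforts": joint torques, N m; "eef_pos": TCP position; "eef_rot": TCP orientation; "wrist_force": force on the tool from outside, world axes, zero at the start; "moment": the same for the moment, N m; "opening": finger opening in m.
Only numpy, scipy, OpenCV 4.12 (cv2) and the standard library are available. Lean on these libraries where they do the work, as an engineer would, in place of code of your own. Each camera call takes 0.05 s, during which the arm holds its last target.

## Working session

There is one attempt and no reset: what is moved stays moved. The work goes in short steps, Python scripts to look and compute and a shell command to move; the robot and the scene stay as the last step left them, time stands still between calls to the robot, and variables do not carry over. Pictures are saved under pics/ and viewed, and the job is handed in when it is done.

```bash
ls -la; mkdir -p pics
python3 - <<'E'
from station import *
import cv2, numpy as np
s=state(); print(s); print(tcp_to_grasp)
for n in ["scene","top","wrist"]:
    c=get_calibration(n); print(n,np.round(np.array(c["intrinsics"]),1).tolist(),np.round(np.array(c["world_from_camera"]),4).tolist())
    cv2.imwrite(f"pics/a_{n}.png",camera(n)[:,:,::-1])
E
```

```text
total 12
drwxr-xr-x  3 agent agent 4096 Dec  6 11:18 .
drwxr-xr-x 23 root  root  4096 Dec  6 11:18 ..
drwxr-xr-x  2 agent agent 4096 Dec  6 11:18 pics
{'time_s': 0.0, 'joint_pos': array([-1.45229941e+00,  3.78084007e-01,  7.96426473e-02,  1.27440849e+00,
       -4.01347509e-05,  1.46049005e+00]), 'joint_vel': array([ 0.00077854, -0.0016602 ,  0.00074819, -0.00104785,  0.00238595,
       -0.00139299]), 'joint_efforts': array([ 1.25532943e-04, -4.63611102e+01,  2.69870353e+01,  2.10787787e-02,
       -2.71913521e-06, -1.18884603e-06]), 'eef_pos': array([ 0.13032929, -0.55936336,  0.23035541]), 'eef_rot': array([-2.45939206e+00,  1.95245604e+00,  2.33355425e-03]), 'wrist_force': array([-0.55208366,  0.4690265 , -0.24126809]), 'moment': array([ 0.04891469, -0.00193827,  0.02625454]), 'opening': 0.08509054166344891}
0.0187
scene [[467.8, 0.0, 320.4], [0.0, 467.8, 238.2], [0.0, 0.0, 1.0]] [[-0.5535, 0.5091, -0.6592, 1.1987], [0.8327, 0.3206, -0.4515, 0.3896], [-0.0185, -0.7988, -0.6013, 0.6812], [0.0, 0.0, 0.0, 1.0]]
top [[434.3, 0.0, 323.6], [0.0, 434.3, 232.2], [0.0, 0.0, 1.0]] [[0.0167, -0.9953, 0.0954, 0.3931], [-0.9997, -0.0182, -0.0148, -0.0766], [0.0165, -0.0951, -0.9953, 1.1023], [0.0, 0.0, 0.0, 1.0]]
wrist [[414.9, 0.0, 324.4], [0.0, 414.9, 240.7], [0.0, 0.0, 1.0]] [[0.227, -0.9223, -0.3126, 0.2106], [-0.9739, -0.2158, -0.0706, -0.5403], [-0.0023, 0.3205, -0.9472, 0.3732], [0.0, 0.0, 0.0, 1.0]]
```

View pics/a_top.png

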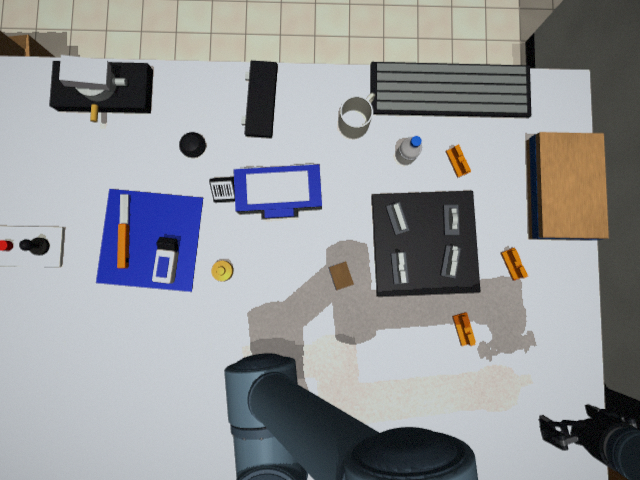

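View pics/a_scene.png

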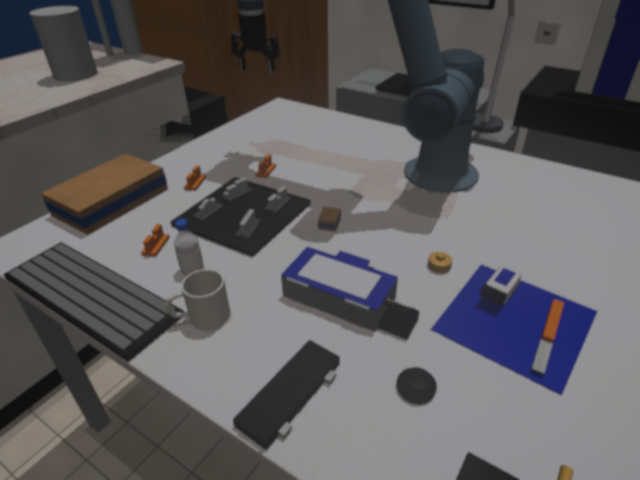

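View pics/a_wrist.png

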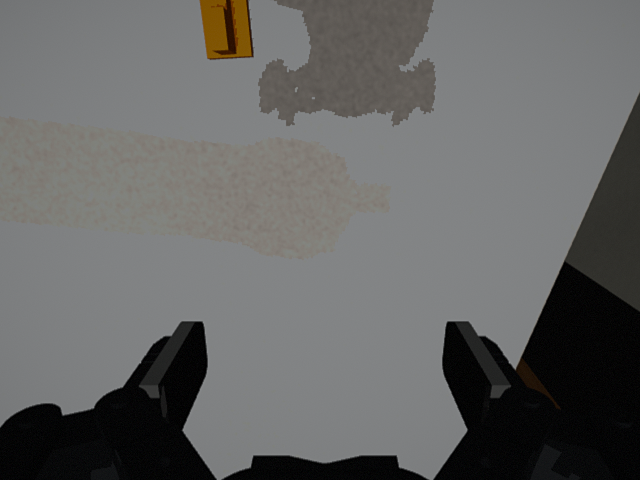

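The top view shows all four standards on the plate at about (398,217), (452,220), (401,267) and (453,260). The blade is on the mat with its orange handle at (123,245) and the steel pointing +x. The scanner is at (165,262) with its nose up in the picture (+x), and the case is at (278,190). I'll zoom in next.

```bash
cat > h.py <<'E'
import numpy as np, cv2
from station import *
from scipy.spatial.transform import Rotation as R
def cal(n):
    c=get_calibration(n); return np.array(c["intrinsics"]),np.array(c["world_from_camera"])
def px2w(c,u,v,z):
    K,T=c; d=T[:3,:3]@np.linalg.solve(K,[u,v,1.]); o=T[:3,3]
    return o+d*(z-o[2])/d[2]
def w2px(c,p):
    K,T=c; q=T[:3,:3].T@(np.array(p)-T[:3,3]); q=K@q; return q[:2]/q[2]
def snap(n,name):
    c=cal(n); im=camera(n)[:,:,::-1].copy(); cv2.imwrite(f"pics/{name}.png",im); return c,im
def crop(im,x0,y0,x1,y1,f,name):
    cv2.imwrite(f"pics/{name}.png",cv2.resize(im[y0:y1,x0:x1],None,fx=f,fy=f,interpolation=cv2.INTER_CUBIC))
def st():
    s=state(); print("t",round(s["time_s"],2),"p",np.round(s["eef_pos"],4),"R",np.round(R.from_rotvec(s["eef_rot"]).as_matrix(),3).tolist(),"F",np.round(s["wrist_force"],1),"op",round(s["opening"],4),"q",np.round(s["joint_pos"],2)); return s
E
python3 - <<'E'
from h import *
im=cv2.imread("pics/a_top.png")
crop(im,90,130,330,300,3.3,"b_left")
crop(im,360,180,490,300,5,"b_plate")
c=cal("top")
for n,u,v,z in [("case",278,190,.06),("mat",150,240,.003),("plate",425,243,.015),("blade",123,245,.02)]: print(n,px2w(c,u,v,z).round(3))
E
```

```text
case [0.594 0.021 0.06 ]
mat [0.471 0.345 0.003]
plate [ 0.475 -0.349  0.015]
blade [0.456 0.404 0.02 ]
```

View pics/b_left.png

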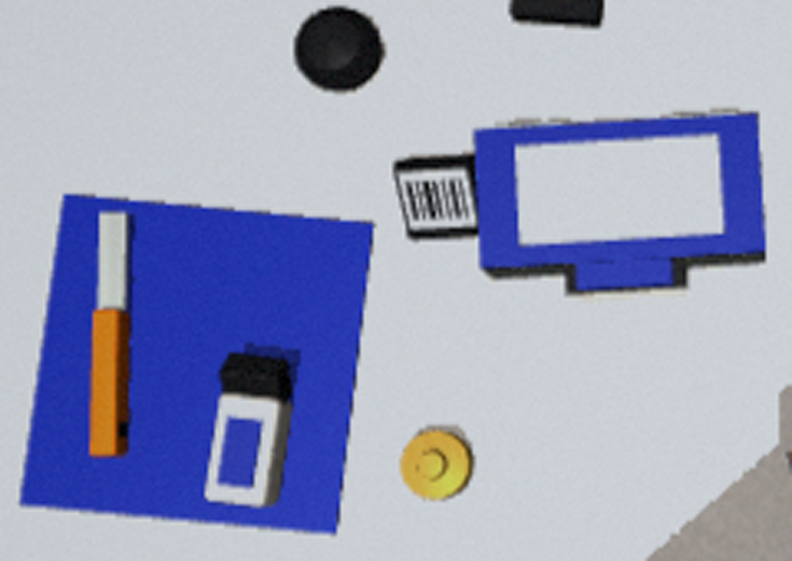

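View pics/b_plate.png

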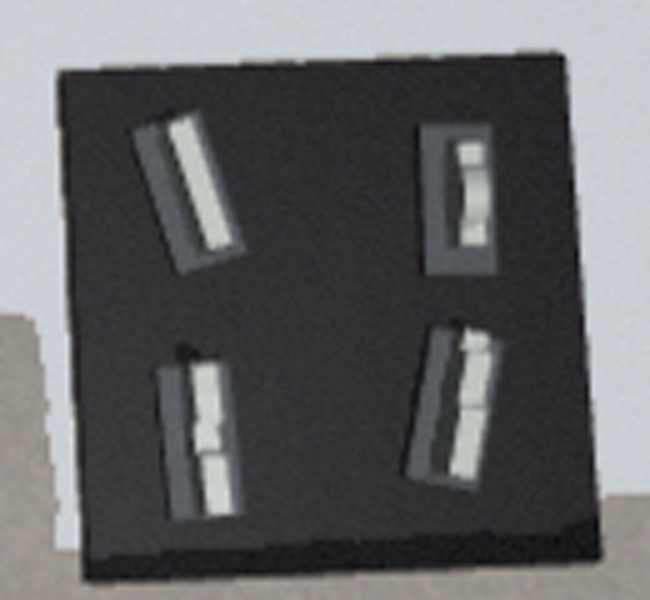

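```bash
cat >> h.py <<'E'
from scipy.optimize import least_squares
def fit(c,pts,uv,x0,offs=(0,0),f=1.):
    """pts: Nx3 in object frame with z world; solve x,y,yaw"""
    uv=np.array(uv,float)/f+np.array(offs)+(0 if f==1 else 0.5/f-0.5)
    pts=np.array(pts,float)
    def W(q):
        cs,s=np.cos(q[2]),np.sin(q[2]); return np.c_[q[0]+cs*pts[:,0]-s*pts[:,1],q[1]+s*pts[:,0]+cs*pts[:,1],pts[:,2]]
    r=least_squares(lambda q:(np.array([w2px(c,p) for p in W(q)])-uv).ravel(),x0,loss="soft_l1",x_scale=[.1,.1,1])
    print("x %.4f y %.4f yaw %.1fdeg rms px %.2f"%(r.x[0],r.x[1],np.degrees(r.x[2]),np.sqrt(np.mean(r.fun**2)*2))); return r.x
def rect(lx,ly,z): # order as seen in top picture: TL(+x,+y) TR(+x,-y) BR BL
    return [(lx/2,ly/2,z),(lx/2,-ly/2,z),(-lx/2,-ly/2,z),(-lx/2,ly/2,z)]
E
python3 - <<'E'
from h import *
c=cal("top"); o=(90,130); f=3.3
case=fit(c,rect(.104,.210,.06)+[(-.072,.035,.06),(-.072,-.035,.06)],[(476,130),(757,114),(764,253),(483,268),(575,290),(672,287)],[.6,.02,0],o,f)
mat=fit(c,rect(.24,.24,.003),[(64,195),(373,222),(337,533),(22,504)],[.47,.34,0],o,f)
print("blade handle+steel")
fit(c,rect(.110,.020,.027)+[(.130,.010,.01625),(.130,-.010,.01625)],[(92,309),(127,309),(121,455),(89,455),(101,212),(129,212)],[.46,.4,0],o,f)
print("scanner: top"); fit(c,[(-.058,.023,.039),(-.058,-.023,.039)],[(205,497),(262,505)],[.42,.3,0],o,f)
print("scanner white top 80x46?")
fit(c,[(.022,.023,.039),(.022,-.023,.039),(-.058,-.023,.039),(-.058,.023,.039)],[(218,392),(283,404),(265,505),(206,497)],[.42,.3,0],o,f)
o=(360,180); f=5
print("plate"); fit(c,rect(.26,.26,.015),[(58,72),(563,53),(602,558),(86,580)],[.47,-.34,0],o,f)
print("block web");fit(c,rect(.064,.012,.055),[(168,122),(192,115),(231,247),(207,252)],[.5,-.3,0],o,f)
print("block base");fit(c,rect(.076,.036,.025),[(133,130),(197,110),(245,255),(181,273)],[.5,-.3,0],o,f)
print("arc");fit(c,rect(.076,.036,.025),[(418,125),(493,123),(498,275),(426,275)],[.5,-.4,0],o,f)
print("groove");fit(c,rect(.076,.036,.025),[(157,367),(230,360),(243,515),(172,521)],[.43,-.3,0],o,f)
print("step");fit(c,rect(.076,.036,.025),[(433,326),(503,338),(475,491),(404,478)],[.43,-.4,0],o,f)
E
```

```text
x 0.5998 y 0.0221 yaw 4.2deg rms px 0.65
x 0.4724 y 0.3446 yaw -4.1deg rms px 0.43
blade handle+steel
x 0.4547 y 0.4034 yaw 2.6deg rms px 0.92
scanner: top
x 0.4256 y 0.2933 yaw -7.0deg rms px 0.80
scanner white top 80x46?
x 0.4242 y 0.2936 yaw -5.7deg rms px 1.11
plate
x 0.4768 y -0.3489 yaw 3.4deg rms px 0.83
block web
x 0.5356 y -0.2765 yaw 16.7deg rms px 0.59
block base
x 0.5356 y -0.2769 yaw 18.3deg rms px 0.47
arc
x 0.5343 y -0.4128 yaw 1.8deg rms px 0.31
groove
x 0.4113 y -0.2827 yaw 5.4deg rms px 0.21
step
x 0.4296 y -0.4091 yaw -10.9deg rms px 0.40
```

Run:
```python
from h import *
s=st(); M=R.from_rotvec(s["eef_rot"]).as_matrix()
T=cal("wrist")[1]; print("cam in tool",(M.T@(T[:3,3]-s["eef_pos"])).round(4)); print("cam fwd in tool",(M.T@T[:3,2]).round(3))
c=cal("top")
for n,u,v,z in [("mouse",192,145,.02),("cleaner",408,150,.06),("puck",222,270,.02),("tape",342,275,.02),("mug",355,117,.05),("orange1",458,160,.03),("or2",513,263,.03),("or3",463,329,.03)]: print(n,px2w(c,u,v,z).round(3))
```

```text
t 0.15 p [ 0.1304 -0.5595  0.2306] R [[0.227, -0.974, -0.0], [-0.974, -0.227, 0.002], [-0.002, -0.0, -1.0]] F [-0.5  0.2  0.1] op 0.0854 q [-1.45  0.38  0.08  1.27  0.    1.46]
cam in tool [-0.0007 -0.0825 -0.1427]
cam fwd in tool [-0.     0.321  0.947]
mouse [0.713 0.245 0.02 ]
cleaner [ 0.7   -0.297  0.06 ]
puck [0.398 0.157 0.02 ]
tape [ 0.391 -0.14   0.02 ]
mug [ 0.785 -0.166  0.05 ]
orange1 [ 0.686 -0.43   0.03 ]
or2 [ 0.428 -0.564  0.03 ]
or3 [ 0.265 -0.437  0.03 ]
```

```bash
python3 -m creep '[[[0,0,-5,0.0,0.02,0.02,1],[0,0,-5,0.0,0.03,0.02,1],[0,0,0,0.0,0.03,0.02,1]]]' 60; python3 -c "
from h import *
st()"
```

```text
time_s: 0.4
eef_pos: [0.1302, -0.479, 0.2909]
eef_rot: [-2.276, 2.163, 0.003]
wrist_force: [0.9, 0.2, 0.6]
opening: 0.0852
t 0.4 p [ 0.1302 -0.479   0.2909] R [[0.051, -0.999, -0.0], [-0.999, -0.051, 0.002], [-0.002, 0.0, -1.0]] F [0.9 0.2 0.6] op 0.0852 q [-1.43  0.21  0.    1.37 -0.    1.66]
```

```bash
python3 -m creep '[[[0,0,7,0.024,0.023,0,1],[0,0,7,0.024,0.023,0,1],[0,0,7,0.024,0.023,0,1],[0,0,7,0.024,0.023,0,1],[0,0,7,0.024,0.023,0,1],[0,0,7,0.024,0.023,0,1],[0,0,7,0.024,0.023,0,1],[0,0,7,0.024,0.023,0,1],[0,0,7,0.024,0.023,0,1],[0,0,7,0.024,0.023,0,1],[0,0,7,0.024,0.023,0,1],[0,0,7,0.024,0.023,0,1]]]'; python3 -m creep '[[[0,0,7,0.004,0.040,0,1],[0,0,7,0.004,0.040,0,1],[0,0,7,0.004,0.040,0,1],[0,0,7,0.004,0.040,-0.01,1],[0,0,7,0.004,0.040,-0.01,1],[0,0,7,0.004,0.040,-0.01,1],[0,0,7,0.004,0.040,-0.01,1],[0,0,7,0.004,0.040,-0.01,1],[0,0,7,0.004,0.040,-0.01,1],[0,0,7,0.004,0.040,-0.01,1],[0,0,7,0.004,0.040,-0.01,1],[0,0,7,0.004,0.040,-0.01,1]]]'; python3 -m creep '[[[0,0,7,0.004,0.040,0,1],[0,0,4.7,0.004,0.040,0,1],[0,0,0,0.004,0.040,0,1],[0,0,0,0,0,0,1]]]'; python3 -c "
from h import *
st(); snap('wrist','c_w'); snap('top','c_t')"
```

```text
time_s: 1.4
eef_pos: [0.4192, -0.2025, 0.2912]
eef_rot: [-3.141, 0.07, 0.0]
wrist_force: [0.8, -0.6, -0.4]
opening: 0.0852
time_s: 2.4
eef_pos: [0.4659, 0.278, 0.2006]
eef_rot: [2.38, 2.05, -0.0]
wrist_force: [0.0, -0.4, -0.0]
opening: 0.0851
time_s: 2.73
eef_pos: [0.4779, 0.4023, 0.1994]
eef_rot: [-2.157, -2.28, -0.002]
wrist_force: [0.7, -0.7, -0.7]
opening: 0.0856
t 2.73 p [0.4779 0.4023 0.1994] R [[-0.055, 0.998, -0.001], [0.998, 0.055, 0.003], [0.003, -0.001, -1.0]] F [ 0.7 -0.7 -0.7] op 0.0856 q [0.6  0.49 0.17 1.25 0.   0.54]
```

View pics/c_w.png

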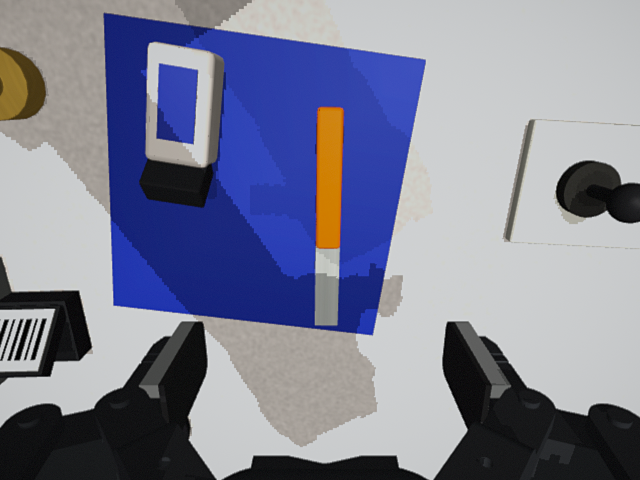

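Run:
```python
from h import *
c=cal("wrist")
q=fit(c,[(-.055,-.01,.027),(-.055,.01,.027),(.055,.01,.027),(.055,-.01,.027),(.13,-.01,.01625),(.13,.01,.01625)],[(317,107),(344,107),(340,248),(315,248),(315,325),(337,326)],[.455,.403,.04])
print("grip",q[0]+.033*np.cos(q[2]),q[1]+.033*np.sin(q[2]))
# scanner top outline (white)
# case from top image
im=cv2.imread("pics/c_t.png"); crop(im,90,130,330,300,3.3,"c_left")
im=cv2.imread("pics/c_w.png"); crop(im,100,0,440,345,2.3,"c_wz")
```

```text
x 0.4542 y 0.3999 yaw 2.0deg rms px 1.09
grip 0.4871457371940512 0.4010703015204139
```

View pics/c_wz.png

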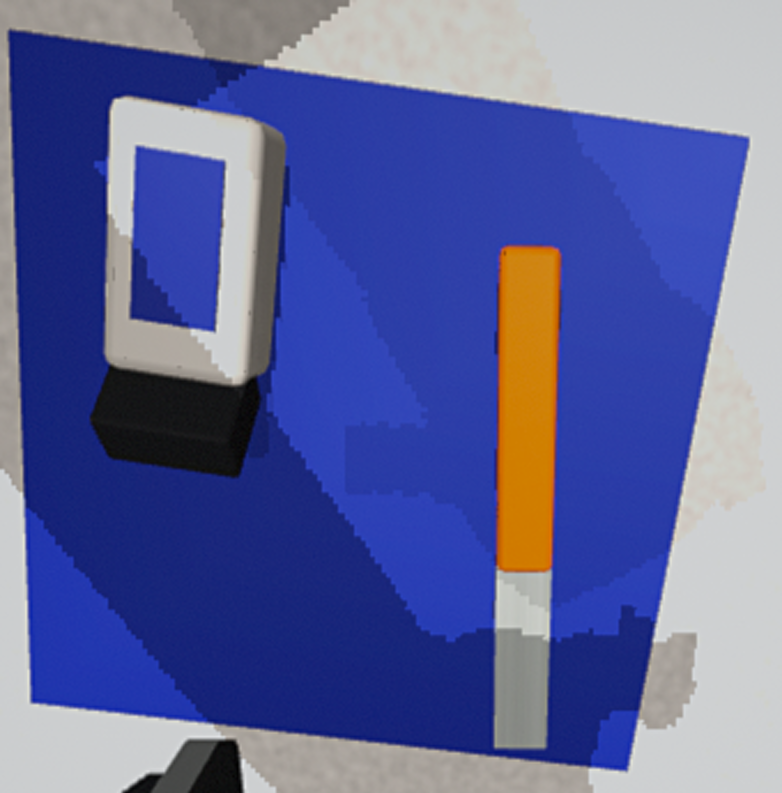

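```bash
python3 -m creep '[[[0,0,-1,0.003,0,-0.038,1],[0,0,0,0.003,0,-0.038,1],[0,0,0,0.003,0,-0.038,0.8],[0,0,0,0,0,-0.035,0.6],[0,0,0,0,0,-0.025,0.6],[0,0,0,0,0,-0.019,0.6],[0,0,0,0,0,0,0.6]]]' 100; python3 -c "
from h import *
st(); snap('wrist','d_w')"
```

```text
time_s: 3.42
eef_pos: [0.4839, 0.3917, 0.0038]
eef_rot: [-2.187, -2.253, 0.015]
wrist_force: [-1.1, 0.1, -0.7]
opening: 0.0512
t 3.42 p [0.4839 0.3917 0.0038] R [[-0.029, 1.0, -0.008], [1.0, 0.029, -0.005], [-0.005, -0.008, -1.0]] F [-1.1  0.1 -0.7] op 0.0512 q [ 0.58  0.63 -0.12  0.83 -0.    0.55]
```

View pics/d_w.png

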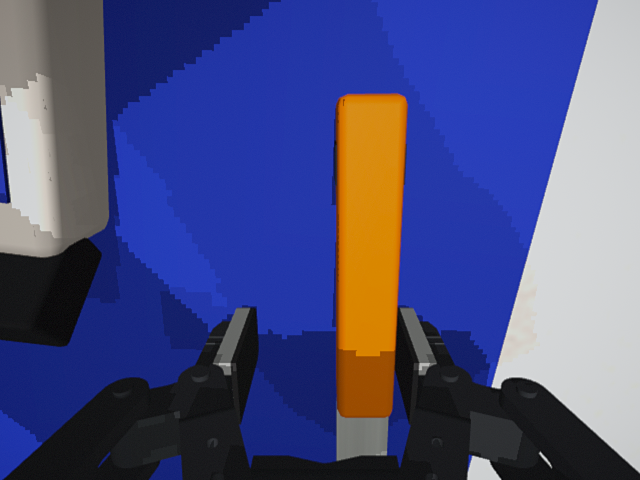

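```bash
python3 -m creep '[[[0,0,0,0,0,0,0.6],[0,0,0,0,0,0,0.6]]]'; python3 -c "
from h import *
st()"
```

```text
time_s: 3.63
eef_pos: [0.489, 0.3962, 0.0106]
eef_rot: [2.186, 2.255, 0.005]
wrist_force: [0.7, 0.5, 1.1]
opening: 0.0513
t 3.63 p [0.489  0.3962 0.0106] R [[-0.031, 1.0, 0.003], [1.0, 0.031, 0.002], [0.002, 0.003, -1.0]] F [0.7 0.5 1.1] op 0.0513 q [ 0.58  0.63 -0.11  0.83 -0.    0.55]
```

```bash
for i in 1 2 3; do python3 -m creep '[[[0,0,0,0,0,0,0.6]]]' | sed -n 2p; done; python3 -c "
from h import *
s=st(); print(s['joint_vel'].round(4),s['joint_pos'].round(4))"
```

```text
eef_pos: [0.4891, 0.3966, 0.0107]
eef_pos: [0.4887, 0.3966, 0.0102]
eef_pos: [0.4882, 0.3964, 0.0096]
t 3.88 p [0.4882 0.3964 0.0096] R [[-0.032, 1.0, 0.002], [1.0, 0.032, 0.001], [0.001, 0.002, -1.0]] F [0.5 0.6 0.9] op 0.0515 q [ 0.58  0.63 -0.11  0.83  0.    0.55]
[ 0.0025  0.0093 -0.0062 -0.0015  0.0002 -0.0008] [ 0.5812  0.6269 -0.1118  0.8299  0.      0.5496]
```

```bash
python3 -m creep '[[[0,0,0,0,0.0075,-0.002,0.6],[0,0,0,0,0,-0.001,0.6],[0,0,0,0,0,0,0.5],[0,0,0,0,0,0,0.5]]]';  python3 -c "
from h import *
st(); snap('wrist','d2_w')"
```

```text
time_s: 4.22
eef_pos: [0.4871, 0.4036, 0.005]
eef_rot: [-2.185, -2.257, 0.001]
wrist_force: [0.5, -0.5, -1.2]
opening: 0.0426
t 4.22 p [0.4871 0.4036 0.005 ] R [[-0.032, 0.999, -0.0], [0.999, 0.032, -0.0], [-0.0, -0.0, -1.0]] F [ 0.5 -0.5 -1.2] op 0.0426 q [ 0.59  0.64 -0.1   0.83 -0.    0.56]
```

View pics/d2_w.png

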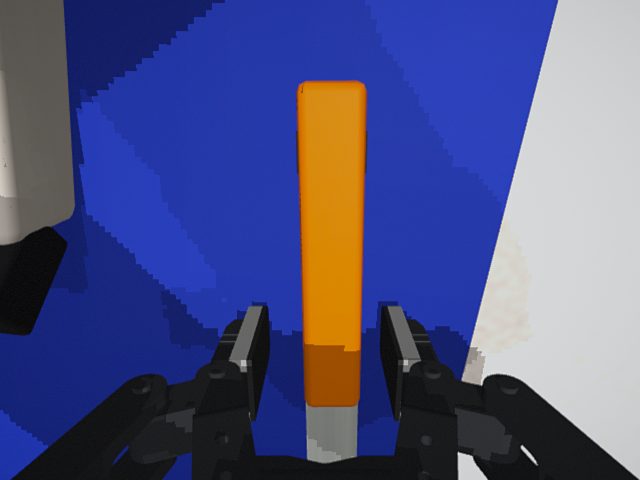

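The handle is centred between the pads: its edges are at x≈304 and 360, and the pads are at 268 and 381. Closing now.

```bash
python3 -m creep '[[[0,0,0,0,0,0.001,0.2],[0,0,0,0,0,0,0],[0,0,0,0,0,0,0],[0,0,0,0,0,0,0],[0,0,0,0,0,0,0],[0,0,0,0,0,0,0]]]' 110;  python3 -m creep '[[[0,0,0,0,0,0.01,0],[0,0,0,0,0,0.02,0],[0,0,0,0,0,0.02,0],[0,0,0,0,0,0.02,0],[0,0,0,0,0,0.01,0],[0,0,0,0,0,0,0],[0,0,0,0,0,0,0]]]';python3 -c "
from h import *
st(); snap('wrist','e_w')"
```

```text
time_s: 4.77
eef_pos: [0.4877, 0.4037, 0.0069]
eef_rot: [-2.186, -2.256, -0.002]
wrist_force: [-0.5, -0.0, 4.7]
opening: 0.0174
time_s: 5.35
eef_pos: [0.4877, 0.4035, 0.0864]
eef_rot: [2.186, 2.256, 0.001]
wrist_force: [-0.5, -0.8, -1.1]
opening: 0.0176
t 5.35 p [0.4877 0.4035 0.0864] R [[-0.032, 1.0, 0.001], [1.0, 0.032, 0.0], [0.0, 0.001, -1.0]] F [-0.5 -0.8 -1.1] op 0.0176 q [ 0.59  0.57 -0.    1.   -0.    0.56]
```

View pics/e_w.png

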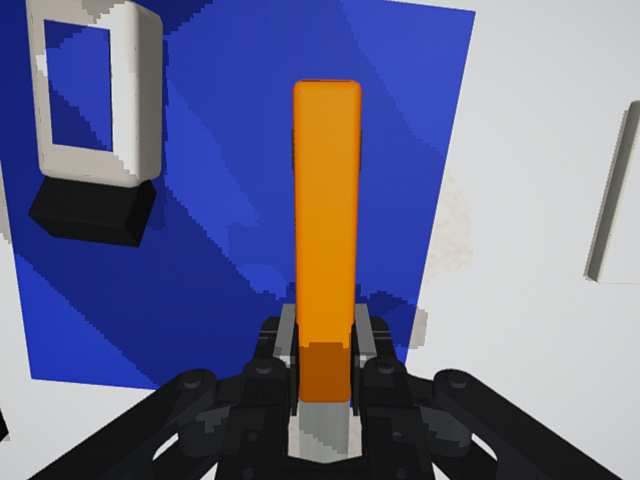

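Run:
```python
from h import *
c=cal("wrist"); s=st(); z=s["eef_pos"][2]+.0201
q=fit(c,[(-.055,-.01,z),(-.055,.01,z),(.055,.01,z),(.055,-.01,z)],[(293,80),(362,80),(350,402),(299,402)],[.455,.403,.04])
tip=q[:2]+.13*np.array([np.cos(q[2]),np.sin(q[2])]); print("tip",tip, "tip-tcp",tip-s["eef_pos"][:2])
case=[.5998,.0221,np.radians(4.2)]
ex=np.array([np.cos(case[2]),np.sin(case[2])]); slot=np.array(case[:2])-.072*ex; print("slot",slot,"hinge",np.array(case[:2])+.052*ex)
```

```text
t 5.4 p [0.4869 0.403  0.0853] R [[-0.032, 1.0, -0.001], [1.0, 0.032, -0.001], [-0.001, -0.001, -1.0]] F [ 0.5 -0.3 -0.9] op 0.0178 q [ 0.59  0.57 -0.    1.   -0.    0.56]
x 0.4539 y 0.4032 yaw 1.4deg rms px 3.70
tip [0.58382401 0.40648497] tip-tcp [0.09690565 0.00346264]
slot [0.52799336 0.01682685] hinge [0.65166035 0.02590839]
```

```bash
python3 -m creep '[[[0,0,0.2,-0.007,-0.030,0.005,0],[0,0,0.2,-0.007,-0.033,0.005,0],[0,0,0.2,-0.007,-0.033,0.005,0],[0,0,0.2,-0.007,-0.033,0.005,0],[0,0,0.2,-0.007,-0.033,0,0],[0,0,0.2,-0.007,-0.033,0,0],[0,0,0.2,-0.007,-0.033,0,0],[0,0,0.2,-0.007,-0.033,0,0],[0,0,0.2,-0.007,-0.033,0,0],[0,0,0.2,-0.007,-0.033,0,0],[0,0,0.2,-0.007,-0.033,0,0],[0,0,0,-0.007,-0.033,0,0]]]';  python3 -m creep '[[[0,0,0,-0.002,0,-0.01,0],[0,0,0,0,0,-0.02,0],[0,0,0,0,0,-0.02,0],[0,0,0,0,0,0,0],[0,0,0,0,0,0,0]]]';python3 -c "
from h import *
st(); snap('wrist','f_w'); c,im=snap('top','f_t'); crop(im,180,130,380,280,4,'f_tz'); c,im=snap('scene','f_s'); crop(im,240,200,460,360,3.6,'f_sz')"
```

```text
time_s: 6.4
eef_pos: [0.4014, 0.0092, 0.105]
eef_rot: [-2.14, -2.297, 0.003]
wrist_force: [0.7, -0.3, -1.5]
opening: 0.0176
time_s: 6.82
eef_pos: [0.3988, 0.0107, 0.0548]
eef_rot: [-2.14, -2.294, 0.005]
wrist_force: [1.2, 0.2, -0.3]
opening: 0.0176
t 6.82 p [0.3988 0.0107 0.0548] R [[-0.07, 0.998, -0.005], [0.998, 0.07, 0.001], [0.001, -0.005, -1.0]] F [ 1.2  0.2 -0.3] op 0.0176 q [-0.13  0.19 -0.68  0.71  0.   -0.2 ]
```

View pics/f_tz.png

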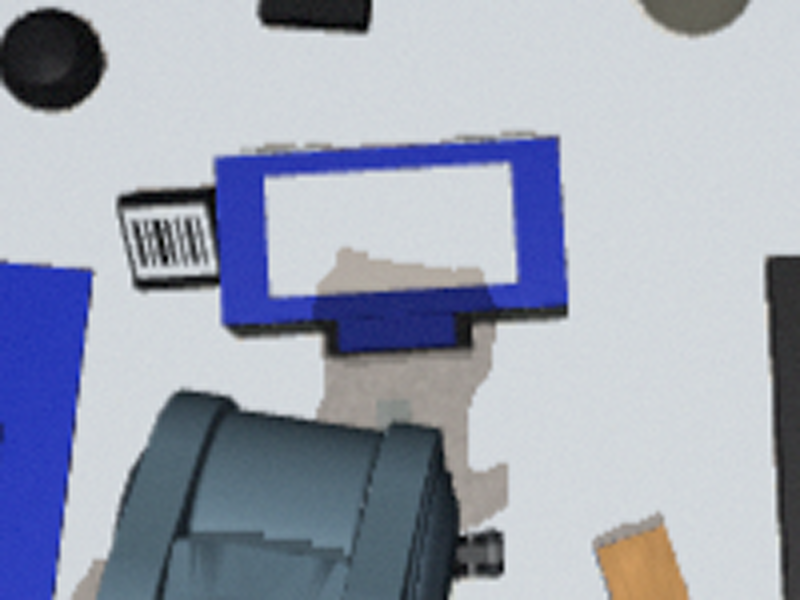

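View pics/f_w.png

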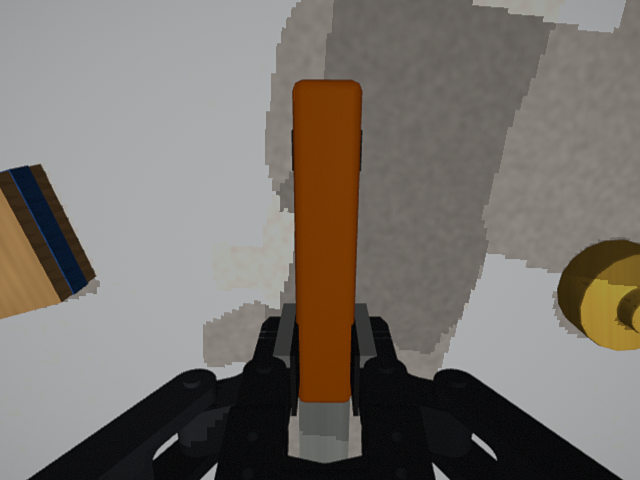

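View pics/f_sz.png

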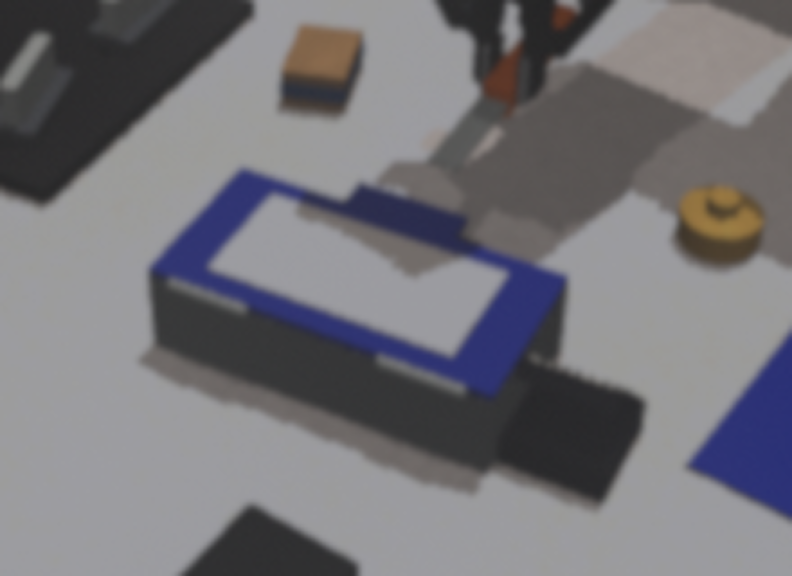

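Run:
```python
from h import *
c=cal("top")
case=fit(c,rect(.104,.210,.06)+[(-.072,.035,.06),(-.072,-.035,.06)],[(217,157),(558,136),(567,306),(224,325),(338,353),(470,344)],[.6,.02,0],(180,130),4)
t=px2w(c,180+(393+.5)/4-.5,130+(400.5)/4-.5,.063); print("tip",t)
s=st()
ex=np.array([np.cos(case[2]),np.sin(case[2])]);ey=np.array([-ex[1],ex[0]])
d=t[:2]-(case[:2]); print("tip in case",d@ex,d@ey,"tip-tcp",t[:2]-s["eef_pos"][:2])
d=s["eef_pos"][:2]-case[:2]; print("tcp in case",d@ex,d@ey, "ex",ex)
```

```text
x 0.6005 y 0.0214 yaw 4.6deg rms px 1.46
tip [0.49684565 0.01797347 0.063     ]
t 6.97 p [0.4019 0.0106 0.0569] R [[-0.07, 0.998, 0.001], [0.998, 0.07, -0.0], [-0.0, 0.001, -1.0]] F [ 0.8 -0.6 -0.8] op 0.0175 q [-0.13  0.18 -0.68  0.71  0.   -0.2 ]
tip in case -0.10357378952074266 0.00494030082043424 tip-tcp [0.09495356 0.00740741]
tcp in case -0.1988155449516093 0.005177065988176076 ex [0.99677454 0.08025277]
```

```bash
python3 -m creep '[[[0,0,0,0,-0.002,-0.006,0],[0,0,0,0,-0.002,-0.006,0],[0,0,0,0,0,-0.003,0],[0,0,0,0,0,0,0],[0,0,0,0,0,0,0],[0,0,0,0,0,0,0]]]';python3 -c "
from h import *
st(); c,im=snap('scene','g_s'); crop(im,300,190,420,290,6,'g_sz')"
```

```text
time_s: 7.47
eef_pos: [0.4014, 0.0065, 0.0413]
eef_rot: [-2.142, -2.298, -0.0]
wrist_force: [-0.4, -1.0, -0.7]
opening: 0.0176
t 7.47 p [0.4014 0.0065 0.0413] R [[-0.07, 0.998, -0.0], [0.998, 0.07, 0.0], [0.0, -0.0, -1.0]] F [-0.4 -1.  -0.7] op 0.0176 q [-0.14  0.21 -0.7   0.67  0.   -0.21]
```

View pics/g_sz.png

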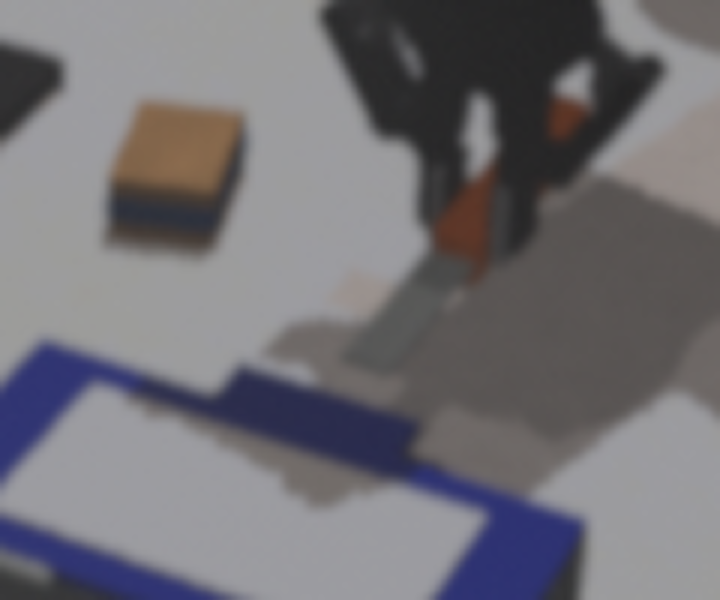

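```bash
python3 -m creep '[[[0,0,0,0.01,0.0008,0,0],[0,0,0,0.01,0.0008,0,0],[0,0,0,0.008,0.0006,0,0],[0,0,0,0.006,0.0005,0,0],[0,0,0,0,0,0,0]]]';python3 -m creep '[[[0,0,0,0.006,0.0005,0,0],[0,0,0,0.005,0.0003,0,0],[0,0,0,0,0,0,0]]]';python3 -c "
from h import *
st(); c,im=snap('scene','g2_s'); crop(im,300,190,420,290,6,'g2_sz')"
```

```text
time_s: 7.93
eef_pos: [0.4381, 0.0091, 0.0417]
eef_rot: [2.141, 2.297, 0.003]
wrist_force: [-0.4, -0.9, -1.2]
opening: 0.0176
time_s: 8.18
eef_pos: [0.4477, 0.0099, 0.0415]
eef_rot: [2.142, 2.297, 0.001]
wrist_force: [0.5, 0.0, -0.3]
opening: 0.0179
t 8.18 p [0.4477 0.0099 0.0415] R [[-0.07, 0.998, 0.001], [0.998, 0.07, -0.0], [-0.0, 0.001, -1.0]] F [ 0.5  0.  -0.3] op 0.0179 q [-0.12  0.29 -0.59  0.7   0.   -0.19]
```

View pics/g2_sz.png

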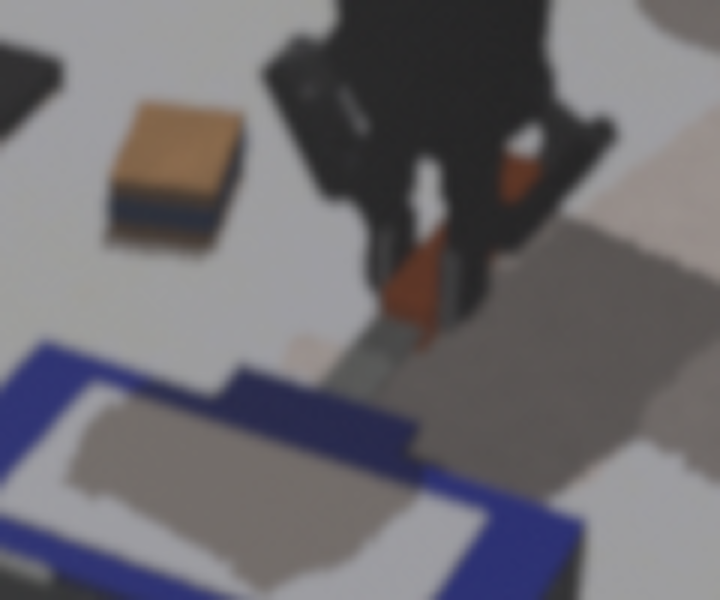

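```bash
python3 -m creep '[[[0,0,0,0,0,0.004,0],[0,0,0,0,0,0.004,0],[0,0,0,0,0,0.004,0],[0,0,0,0,0,0.004,0],[0,0,0,0,0,0.004,0],[0,0,0,0,0,0,0]]]' 120;python3 -c "
from h import *
st(); c,im=snap('scene','g3_s'); crop(im,240,190,420,325,4.4,'g3_sz')"
```

```text
time_s: 8.73
eef_pos: [0.4466, 0.0099, 0.0622]
eef_rot: [2.142, 2.297, 0.001]
wrist_force: [0.5, 0.5, -1.1]
opening: 0.0171
t 8.73 p [0.4466 0.0099 0.0622] R [[-0.07, 0.998, 0.001], [0.998, 0.07, -0.0], [-0.0, 0.001, -1.0]] F [ 0.5  0.5 -1.1] op 0.0171 q [-0.12  0.26 -0.56  0.75  0.   -0.19]
```

View pics/g3_sz.png

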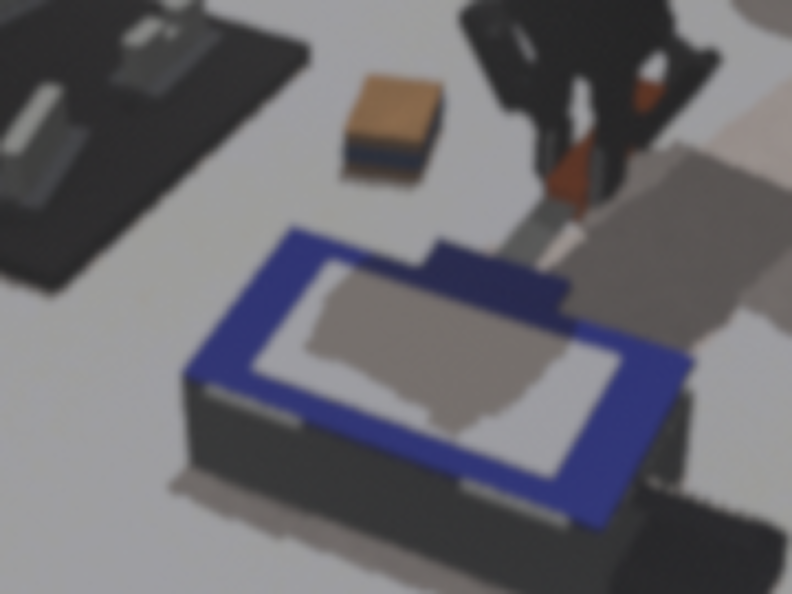

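```bash
python3 -m creep '[[[0,0,0,0.004,0.0003,0.007,0],[0,0,0,0.004,0.0003,0.007,0],[0,0,0,0.004,0.0003,0.0095,0],[0,0,0,0.004,0.0003,0.0095,0],[0,0,0,0.006,0.0005,0.009,0],[0,0,0,0.006,0.0005,0.009,0],[0,0,0,0,0,0,0]]]' 120;python3 -c "
from h import *
st(); c,im=snap('scene','g4_s'); crop(im,240,160,440,310,4,'g4_sz')"
```

```text
time_s: 9.37
eef_pos: [0.477, 0.0121, 0.1145]
eef_rot: [2.14, 2.296, 0.004]
wrist_force: [-0.0, -0.2, -1.5]
opening: 0.0172
t 9.37 p [0.477  0.0121 0.1145] R [[-0.07, 0.998, 0.004], [0.998, 0.07, -0.0], [-0.0, 0.004, -1.0]] F [-0.  -0.2 -1.5] op 0.0172 q [-0.11  0.25 -0.41  0.9   0.   -0.18]
```

View pics/g4_sz.png

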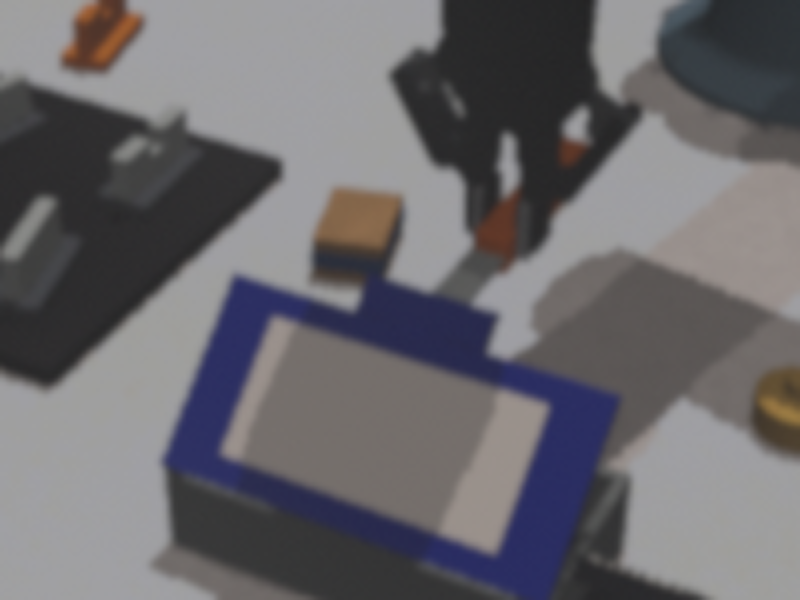

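Working: the cover is at about 0.7 rad, pushed by the blade alone. Continuing along the arc.

```bash
python3 -m creep '[[[0,0,0,0.0075,0.0006,0.007,0],[0,0,0,0.0075,0.0006,0.007,0],[0,0,0,0.0085,0.0006,0.006,0],[0,0,0,0.0085,0.0006,0.006,0],[0,0,0,0.01,0.0007,0.0035,0],[0,0,0,0.01,0.0007,0.0035,0],[0,0,0,0.01,0.0007,0.0015,0],[0,0,0,0.01,0.0007,0,0],[0,0,0,0.007,0.0005,0,0],[0,0,0,0,0,0,0],[0,0,0,0,0,0,0]]]' 120;python3 -c "
from h import *
st(); c,im=snap('scene','g5_s'); crop(im,240,120,460,285,3.6,'g5_sz');c,im=snap('top','g5_t'); crop(im,180,100,380,250,4,'g5_tz')"
```

```text
time_s: 10.33
eef_pos: [0.5536, 0.0178, 0.1466]
eef_rot: [-2.142, -2.298, -0.0]
wrist_force: [-0.1, -0.4, -0.9]
opening: 0.0174
t 10.33 p [0.5536 0.0178 0.1466] R [[-0.07, 0.998, 0.0], [0.998, 0.07, 0.0], [0.0, 0.0, -1.0]] F [-0.1 -0.4 -0.9] op 0.0174 q [-0.08  0.37 -0.15  1.05  0.   -0.15]
```

View pics/g5_sz.png

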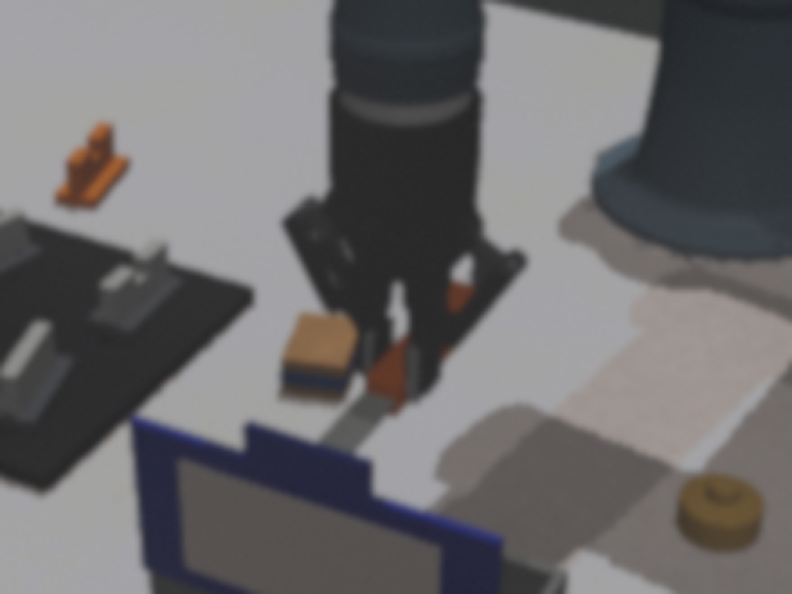

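View pics/g5_tz.png

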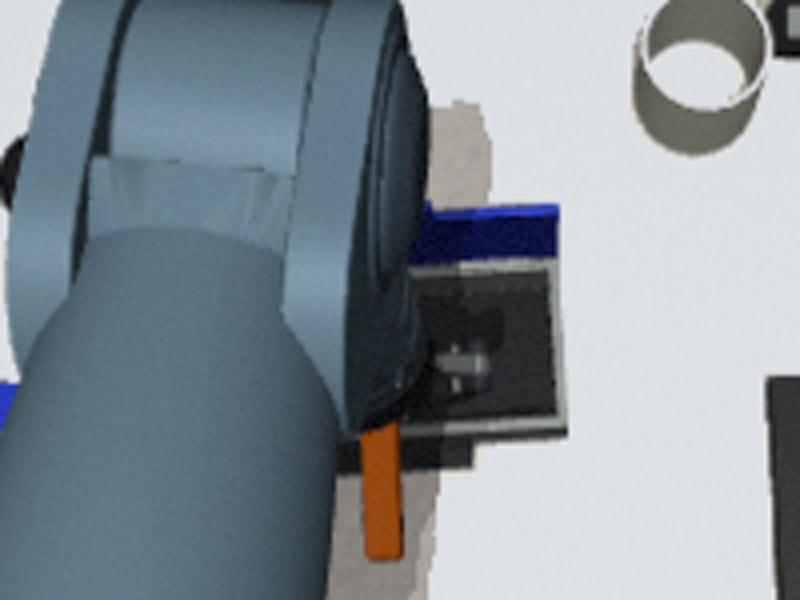

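```bash
python3 -m creep '[[[0,0,0,0.004,0.0003,0,0],[0,0,0,0.002,0,0,0],[0,0,0,0,0,0,0]]]' 120; python3 -m creep '[[[0,0,0,-0.02,-0.0015,0,0],[0,0,0,-0.03,-0.002,0,0],[0,0,0,-0.03,-0.002,0.01,0],[0,0,0,-0.03,-0.0,0.01,0],[0,0,0,-0.03,0.02,0,0],[0,0,0,0,0.035,0,0],[0,0,0,0,0.035,0,0],[0,0,0,0,0.035,0,0],[0,0,0,0,0.035,0,0],[0,0,0,0.01,0.035,0,0],[0,0,0,0.01,0.035,0,0],[0,0,0,0.01,0.035,0,0]]]' ;python3 -c "
from h import *
st(); c,im=snap('scene','i_s'); crop(im,240,120,460,285,3.6,'i_sz');c,im=snap('top','i_t'); crop(im,180,100,380,250,4,'i_tz')"
```

```text
time_s: 10.68
eef_pos: [0.5593, 0.0183, 0.1466]
eef_rot: [-2.142, -2.297, 0.0]
wrist_force: [-1.6, 0.3, -1.9]
opening: 0.017
time_s: 11.68
eef_pos: [0.4498, 0.2797, 0.1672]
eef_rot: [2.141, 2.298, 0.002]
wrist_force: [1.3, -0.6, -0.2]
opening: 0.0173
t 11.68 p [0.4498 0.2797 0.1672] R [[-0.07, 0.998, 0.001], [0.998, 0.07, 0.0], [0.0, 0.001, -1.0]] F [ 1.3 -0.6 -0.2] op 0.0173 q [ 0.44  0.31 -0.18  1.08 -0.    0.37]
```

View pics/i_sz.png

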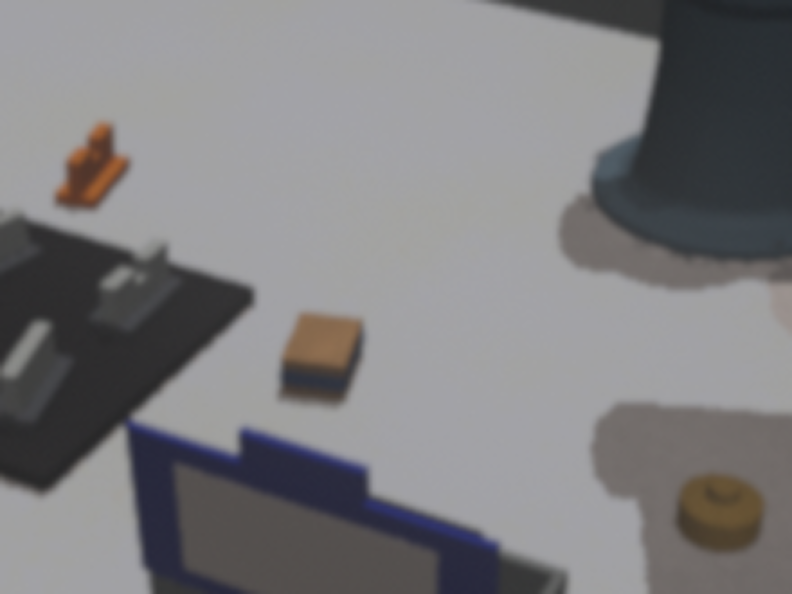

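View pics/i_t.png

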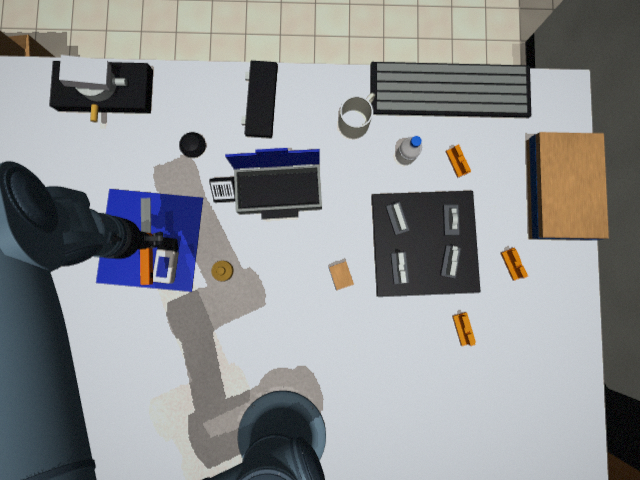

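```bash
python3 -m creep '[[[0,0,-1,0.01,0.03,-0.01,0],[0,0,-1,0.01,0.03,-0.01,0],[0,0,0,0.01,0.034,-0.01,0],[0,0,0,0.008,0.03,-0.02,0],[0,0,0,0,0,-0.025,0],[0,0,0,0,0,-0.025,0],[0,0,0,0,0,-0.02,0],[0,0,0,0,0,-0.015,0],[0,0,0,0,0,0,0],[0,0,0,0,0,0,0]]]';python3 -c "
from h import *
st()"
```

```text
time_s: 12.62
eef_pos: [0.4867, 0.4005, 0.0312]
eef_rot: [-2.183, -2.259, 0.004]
wrist_force: [0.3, -0.7, -1.1]
opening: 0.0175
t 12.62 p [0.4867 0.4005 0.0312] R [[-0.035, 0.999, -0.002], [0.999, 0.035, -0.001], [-0.001, -0.002, -1.0]] F [ 0.3 -0.7 -1.1] op 0.0175 q [ 0.59  0.61 -0.08  0.88 -0.    0.55]
```

```bash
python3 -m creep '[[[0,0,0,0,0,-0.01,0],[0,0,0,0,0,-0.008,0],[0,0,0,0,0,-0.004,0],[0,0,0,0,0,-0.0015,0],[0,0,0,0,0,0,0],[0,0,0,0,0,0,0]]]';python3 -c "
from h import *
st()"
```

```text
time_s: 13.12
eef_pos: [0.4875, 0.4017, 0.0085]
eef_rot: [-2.182, -2.26, -0.001]
wrist_force: [-0.1, -0.4, -0.3]
opening: 0.0171
t 13.12 p [0.4875 0.4017 0.0085] R [[-0.035, 0.999, 0.0], [0.999, 0.035, 0.0], [0.0, 0.0, -1.0]] F [-0.1 -0.4 -0.3] op 0.0171 q [ 0.59  0.63 -0.1   0.84  0.    0.55]
```

```bash
python3 -m creep '[[[0,0,0,0,0,-0.001,0],[0,0,0,0,0,0,0],[0,0,0,0,0,0,0.45],[0,0,0,0,0,0,0.45],[0,0,0,0,0,0,0.45],[0,0,0,0,0,0.01,0.45],[0,0,0,0,0,0.025,0.45],[0,0,0,0,0,0.03,0.45],[0,0,0,0,0,0.03,0.45],[0,0,0,0,0,0.03,0.45],[0,0,0,0,0,0.0,0.45]]]';python3 -c "
from h import *
st();snap('wrist','j_w')"
```

```text
time_s: 14.03
eef_pos: [0.491, 0.4041, 0.1405]
eef_rot: [2.18, 2.258, 0.019]
wrist_force: [1.7, 0.7, 1.0]
opening: 0.0385
t 14.03 p [0.491  0.4041 0.1405] R [[-0.035, 0.999, 0.01], [0.999, 0.035, 0.007], [0.007, 0.01, -1.0]] F [1.7 0.7 1. ] op 0.0385 q [0.59 0.53 0.08 1.11 0.   0.55]
```

View pics/j_w.png

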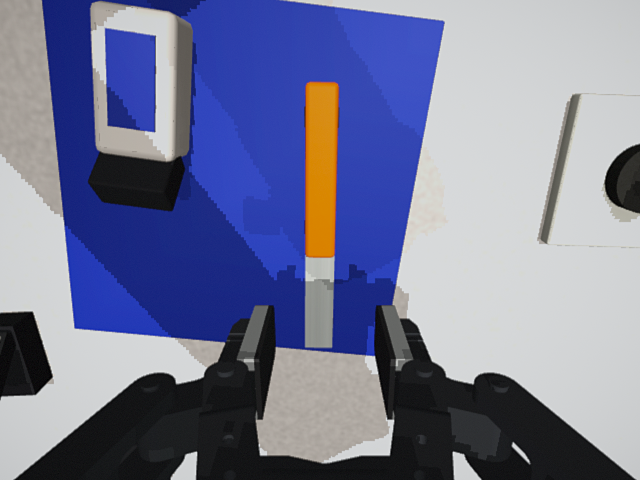

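```bash
python3 -m creep '[[[0,0,1,0.0025,-0.0375,0.005,0.45],[0,0,1,0.0025,-0.0375,0.005,0.45],[0,0,1,0.0025,-0.0375,0.005,0.45],[0,0,1,0.0025,-0.0375,0.005,0.45],[0,0,1,0.0025,-0.0375,0,0.45],[0,0,1,0.0025,-0.0375,0,0.45],[0,0,1,0.0025,-0.0375,0,0.45],[0,0,1,0.0025,-0.0375,0,0.45],[0,0,1,0.0025,-0.0375,0,0.45],[0,0,1,0.0025,-0.0375,0,0.45],[0,0,1,0.0025,-0.0375,0,0.45],[0,0,1,0.0025,-0.0375,0,0.45]]]'; python3 -m creep '[[[0,0,1,0.0025,-0.0375,0,0.45],[0,0,1,0.0025,-0.0375,0,0.45],[0,0,1,0.0025,-0.0375,0,0.45],[0,0,0.5,0.0025,-0.0375,0,0.45],[0,0,0,0.0025,-0.0375,0,0.45],[0,0,0,0.0025,-0.0375,0,0.45],[0,0,0,0,0,0,0.45],[0,0,0,0,0,0,0.45]]]'; python3 -c "
from h import *
st();c,im=snap('wrist','k_w');c,im=snap('top','k_t')"
```

```text
time_s: 15.08
eef_pos: [0.5165, -0.05, 0.1518]
eef_rot: [-1.932, -2.476, 0.001]
wrist_force: [0.6, 0.4, -0.6]
opening: 0.0385
time_s: 15.75
eef_pos: [0.5318, -0.275, 0.1513]
eef_rot: [-1.861, -2.529, -0.0]
wrist_force: [0.7, 0.4, 1.0]
opening: 0.0387
t 15.75 p [ 0.5318 -0.275   0.1513] R [[-0.298, 0.955, -0.001], [0.955, 0.298, 0.001], [0.001, -0.001, -1.0]] F [0.7 0.4 1. ] op 0.0387 q [-0.58  0.46 -0.    1.11  0.   -0.89]
```

View pics/k_w.png

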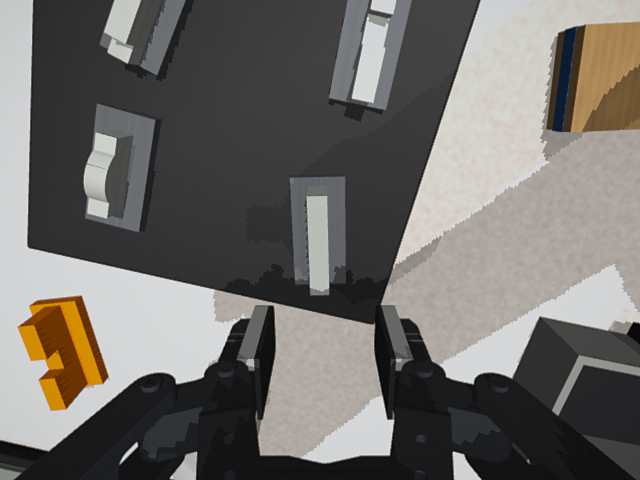

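View pics/k_t.png

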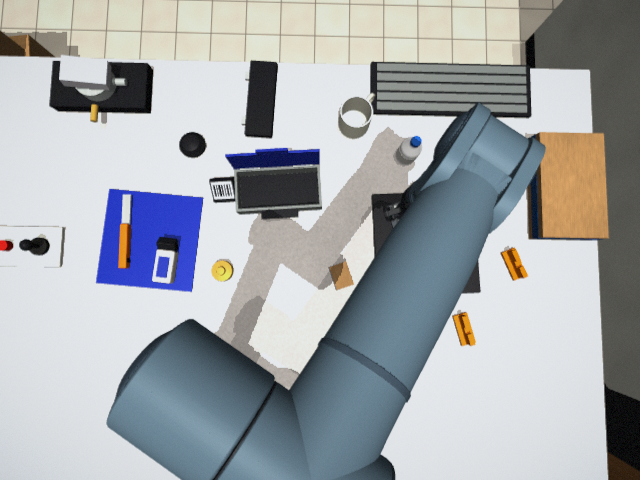

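```bash
cat >> h.py <<'E'
def rectw(lx,ly,z): # order TL TR BR BL in wrist picture (camera towards -x): TL=(-x,-y)
    return [(-lx/2,-ly/2,z),(-lx/2,ly/2,z),(lx/2,ly/2,z),(lx/2,-ly/2,z)]
E
python3 - <<'E'
from h import *
c=cal("wrist")
fit(c,rectw(.064,.012,.055),[(307,195),(326,195),(329,294),(310,295)],[.53,-.27,.3])
fit(c,rectw(.076,.036,.025)[:2]+[(.038,-.018,.025)],[(291,178),(345,177),(297,292)],[.53,-.27,.3])
E
```

```text
x 0.5348 y -0.2744 yaw 18.9deg rms px 0.67
x 0.5355 y -0.2730 yaw 19.6deg rms px 3.87
```

```bash
python3 -m creep '[[[0,0,1,0.003,0,-0.025,0.45],[0,0,0,0,0,-0.025,0.45],[0,0,0,0,0,-0.025,0.45],[0,0,0,0,0,-0.02,0.45],[0,0,0,0,0,-0.015,0.45],[0,0,0,0,0,-0.008,0.45],[0,0,0,0,0,0,0.45],[0,0,0,0,0,0,0.45]]]'; python3 -c "
from h import *
st();c,im=snap('wrist','k2_w')"
```

```text
time_s: 16.52
eef_pos: [0.5353, -0.2722, 0.0345]
eef_rot: [-1.833, -2.55, -0.0]
wrist_force: [-0.3, -0.3, 0.1]
opening: 0.0384
t 16.52 p [ 0.5353 -0.2722  0.0345] R [[-0.319, 0.948, -0.001], [0.948, 0.319, 0.001], [0.001, -0.0, -1.0]] F [-0.3 -0.3  0.1] op 0.0384 q [-0.58  0.55 -0.17  0.85  0.   -0.9 ]
```

View pics/k2_w.png

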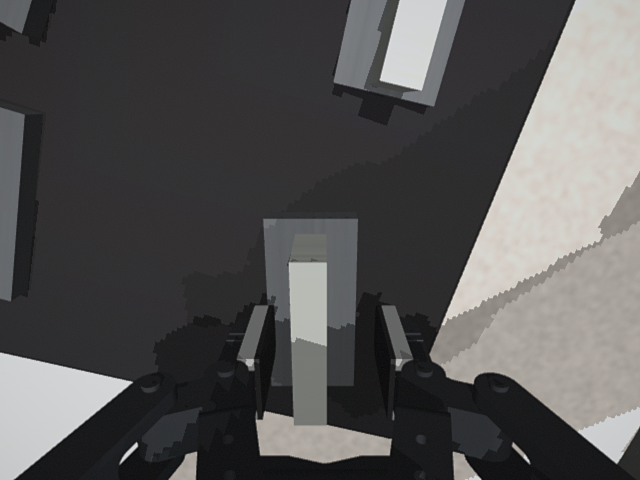

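```bash
python3 -m creep '[[[0,0,0,0.0013,-0.004,-0.001,0.4],[0,0,0,0,0,0,0.2],[0,0,0,0,0,0,0],[0,0,0,0,0,0,0],[0,0,0,0,0,0,0],[0,0,0,0,0,0,0],[0,0,0,0,0,0,0]]]' 80; python3 -c "
from h import *
st()"
```

```text
time_s: 17.15
eef_pos: [0.5377, -0.2782, 0.0346]
eef_rot: [1.834, 2.547, 0.0]
wrist_force: [-0.6, -0.2, 6.4]
opening: 0.0102
t 17.15 p [ 0.5377 -0.2782  0.0346] R [[-0.317, 0.948, 0.002], [0.948, 0.317, -0.002], [-0.002, 0.002, -1.0]] F [-0.6 -0.2  6.4] op 0.0102 q [-0.58  0.56 -0.16  0.85 -0.   -0.91]
```

```bash
python3 -m creep '[[[0,0,0,0,0,0.015,0],[0,0,0,0,0,0.025,0],[0,0,0,0,0,0.025,0],[0,0,0,0,0,0.025,0],[0,0,0,0,0,0.01,0],[0,0,-1.4,0.002,0.02,0.005,0],[0,0,-1.4,0.005,0.0346,0.005,0],[0,0,-1.4,0.005,0.0346,0,0],[0,0,-1.4,0.005,0.0346,0,0],[0,0,-1.4,0.006,0.0346,0,0],[0,0,-1.4,0.006,0.0346,0,0],[0,0,-1.4,0.006,0.0346,0,0]]]' ; python3 -m creep '[[[0,0,-1.4,0.006,0.0346,0,0],[0,0,-1.4,0.006,0.0346,0,0],[0,0,-1.4,0.006,0.0346,0,0],[0,0,0,0.005,0.0346,0,0],[0,0,0,0,0,0,0],[0,0,0,0,0,0,0]]]';python3 -c "
from h import *
st();snap('wrist','l_w');c,im=snap('top','l_t'); crop(im,180,100,380,250,4,'l_tz')"
```

```text
time_s: 18.15
eef_pos: [0.571, -0.048, 0.1422]
eef_rot: [-2.047, -2.381, 0.001]
wrist_force: [0.5, -0.1, -2.0]
opening: 0.0104
time_s: 18.65
eef_pos: [0.594, 0.0905, 0.1421]
eef_rot: [-2.127, -2.31, 0.002]
wrist_force: [-0.1, -0.2, -1.2]
opening: 0.0101
t 18.65 p [0.594  0.0905 0.1421] R [[-0.082, 0.997, -0.002], [0.997, 0.082, -0.0], [-0.0, -0.002, -1.0]] F [-0.1 -0.2 -1.2] op 0.0101 q [ 0.05  0.47 -0.01  1.09 -0.   -0.04]
```

View pics/l_w.png

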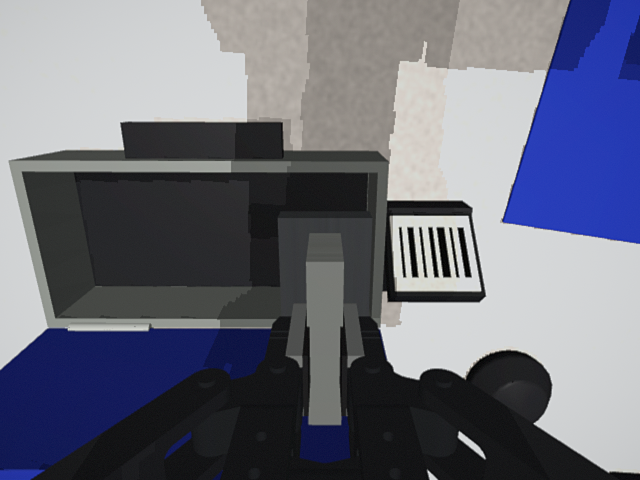

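View pics/l_tz.png

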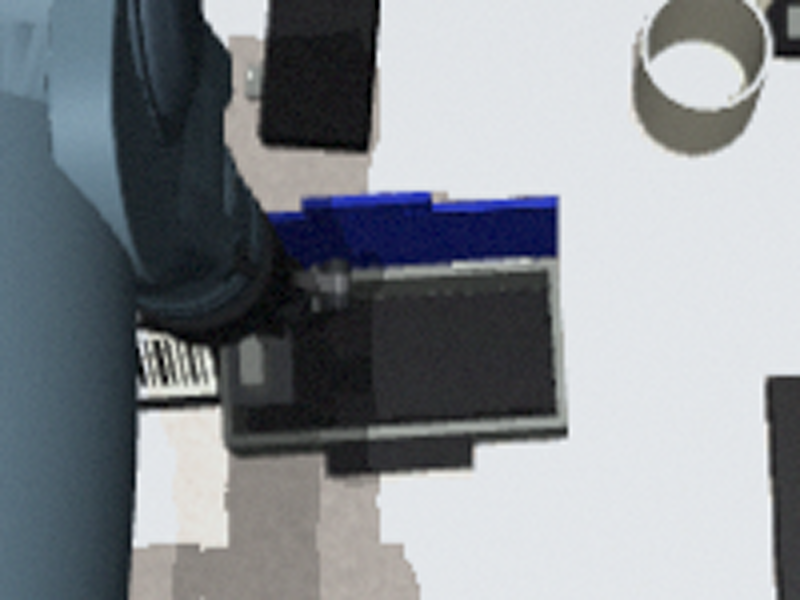

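Run:
```python
from h import *
c=cal("wrist")
q=fit(c,[(-.052,-.105,.054),(-.052,.105,.054),(.052,-.105,.054),(-.046,-.099,.054),(-.046,.099,.054)],[(10,161),(387,160),(52,327),(23,172),(374,169)],[.6,.02,.08])
im=cv2.imread("pics/l_w.png"); crop(im,0,110,400,350,2,"l_wz")
```

```text
x 0.5998 y 0.0204 yaw 4.9deg rms px 2.43
```

View pics/l_wz.png

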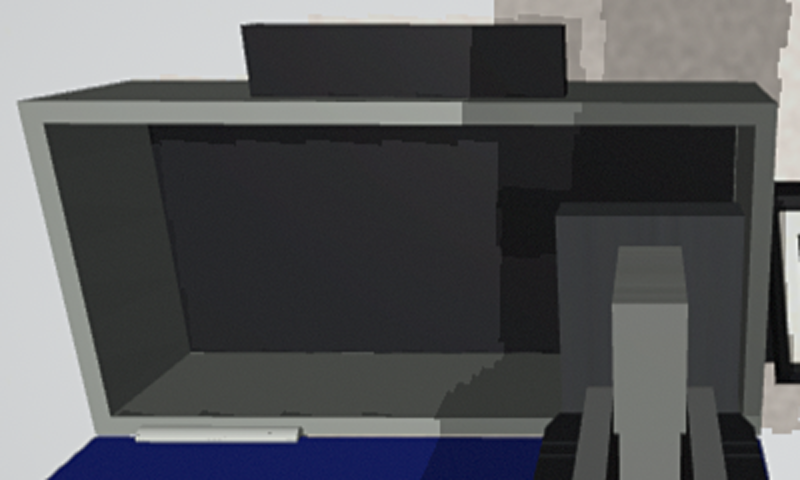

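```bash
python3 -m creep '[[[0,0,0,0,-0.0035,-0.015,0],[0,0,0,0,0,-0.02,0],[0,0,0,0,0,-0.02,0],[0,0,0,0,0,-0.01,0],[0,0,0,0,0,0,0],[0,0,0,0,0,0,0]]]';python3 -c "
from h import *
st();snap('wrist','l2_w')"
```

```text
time_s: 19.25
eef_pos: [0.594, 0.0842, 0.078]
eef_rot: [-2.133, -2.305, 0.002]
wrist_force: [0.6, -0.3, -1.3]
opening: 0.0101
t 19.25 p [0.594  0.0842 0.078 ] R [[-0.077, 0.997, -0.002], [0.997, 0.077, -0.0], [0.0, -0.002, -1.0]] F [ 0.6 -0.3 -1.3] op 0.0101 q [ 0.04  0.51 -0.12  0.94  0.   -0.04]
```

View pics/l2_w.png

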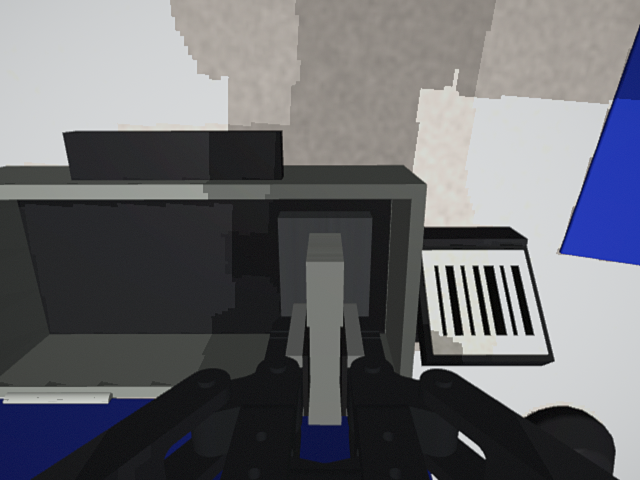

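```bash
python3 -m creep '[[[0,0,0,0,0.002,-0.01,0],[0,0,0,0,0,-0.012,0],[0,0,0,0,0,-0.012,0],[0,0,0,0,0,-0.008,0],[0,0,0,0,0,-0.005,0],[0,0,0,0,0,0,0],[0,0,0,0,0,0,0]]]';python3 -c "
from h import *
st()"
```

```text
time_s: 19.88
eef_pos: [0.5948, 0.0872, 0.0315]
eef_rot: [2.132, 2.307, 0.0]
wrist_force: [0.8, 0.5, -2.1]
opening: 0.0102
t 19.88 p [0.5948 0.0872 0.0315] R [[-0.079, 0.997, 0.0], [0.997, 0.079, 0.0], [0.0, 0.0, -1.0]] F [ 0.8  0.5 -2.1] op 0.0102 q [ 0.04  0.56 -0.17  0.84  0.   -0.04]
```

```bash
python3 -m creep '[[[0,0,0,0,0,-0.003,0],[0,0,0,0,0,-0.002,0],[0,0,0,0,0,0,0]]]';python3 -c "
from h import *
st()"; python3 -m creep '[[[0,0,0,0,0,0,0.22],[0,0,0,0,0,0,0.22],[0,0,0,0,0,0,0.22],[0,0,0,0,0,0,0.22],[0,0,0,0,0,0.01,0.22],[0,0,0,0,0,0.02,0.22],[0,0,0,0,0,0.025,0.22],[0,0,0,0,0,0.025,0.22],[0,0,0,0,0,0.025,0.22],[0,0,0,0,0,0.01,0.4],[0,0,0,0,0,0,0.45]]]';python3 -c "
from h import *
st();snap('wrist','m_w')"
```

```text
time_s: 20.13
eef_pos: [0.5948, 0.0872, 0.0263]
eef_rot: [2.132, 2.307, 0.0]
wrist_force: [-0.0, -0.5, -2.1]
opening: 0.0106
t 20.13 p [0.5948 0.0872 0.0263] R [[-0.079, 0.997, 0.0], [0.997, 0.079, 0.0], [0.0, 0.0, -1.0]] F [-0.  -0.5 -2.1] op 0.0106 q [ 0.04  0.56 -0.18  0.83  0.   -0.04]
time_s: 21.05
eef_pos: [0.5973, 0.0873, 0.1451]
eef_rot: [2.129, 2.304, 0.008]
wrist_force: [0.8, -0.6, -0.8]
opening: 0.0381
t 21.05 p [0.5973 0.0873 0.1451] R [[-0.079, 0.997, 0.007], [0.997, 0.079, 0.0], [-0.0, 0.007, -1.0]] F [ 0.8 -0.6 -0.8] op 0.0381 q [ 0.04  0.46 -0.01  1.09  0.   -0.04]
```

View pics/m_w.png

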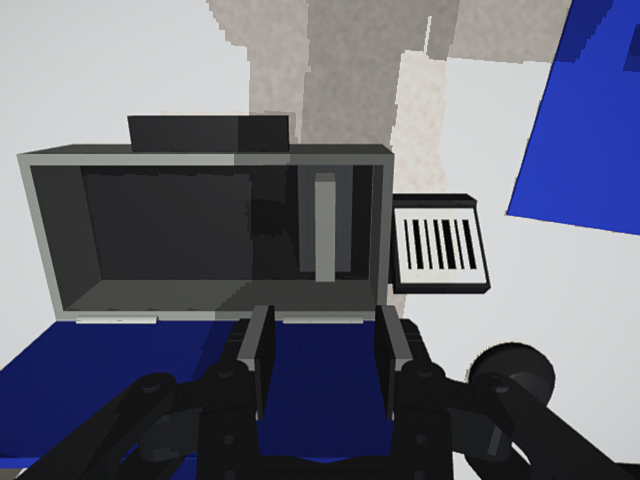

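```bash
python3 -m creep '[[[0,0,0.2,-0.0155,-0.031,0.005,0.45],[0,0,0.2,-0.0155,-0.031,0.005,0.45],[0,0,0.2,-0.0155,-0.031,0,0.45],[0,0,0.2,-0.0155,-0.031,0,0.45],[0,0,0.2,-0.0155,-0.031,0,0.45],[0,0,0,-0.0155,-0.031,0,0.45],[0,0,0,-0.0155,-0.031,0,0.45],[0,0,0,-0.0155,-0.031,0,0.45],[0,0,0,-0.0155,-0.031,0,0.45],[0,0,0,-0.0155,-0.031,0,0.45],[0,0,0,-0.0155,-0.031,0,0.45],[0,0,0,-0.0155,-0.029,0,0.45]]]'; python3 -m creep '[[[0,0,0,0,0,0,0.45],[0,0,0,0,0,0,0.45]]]'; python3 -c "
from h import *
st();snap('wrist','n_w')"
```

```text
time_s: 22.1
eef_pos: [0.4067, -0.2835, 0.1493]
eef_rot: [-2.11, -2.323, 0.0]
wrist_force: [0.8, -0.7, 0.1]
opening: 0.0385
time_s: 22.27
eef_pos: [0.4071, -0.2832, 0.1495]
eef_rot: [-2.114, -2.319, -0.001]
wrist_force: [-0.0, 0.1, -0.3]
opening: 0.0386
t 22.27 p [ 0.4071 -0.2832  0.1495] R [[-0.092, 0.996, -0.002], [0.996, 0.092, 0.003], [0.003, -0.002, -1.0]] F [-0.   0.1 -0.3] op 0.0386 q [-0.74  0.26 -0.3   1.01  0.   -0.83]
```

View pics/n_w.png

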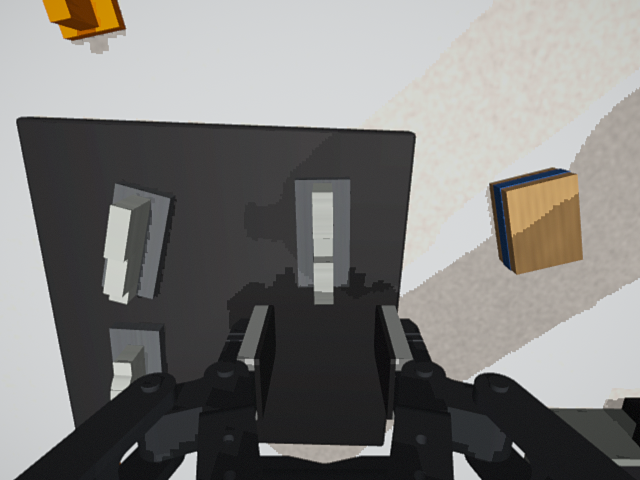

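Run:
```python
from h import *
c=cal("wrist")
fit(c,rectw(.076,.036,.025),[(294,180),(351,179),(349,287),(299,287)],[.41,-.28,.1])
fit(c,rectw(.064,.012,.055),[(312,192),(333,192),(334,303),(314,304)],[.41,-.28,.1])
im=cv2.imread("pics/n_w.png"); crop(im,80,150,380,320,2.6,"n_wz")
```

```text
x 0.4115 y -0.2814 yaw 6.1deg rms px 0.72
x 0.4082 y -0.2817 yaw 6.2deg rms px 7.25
```

View pics/n_wz.png

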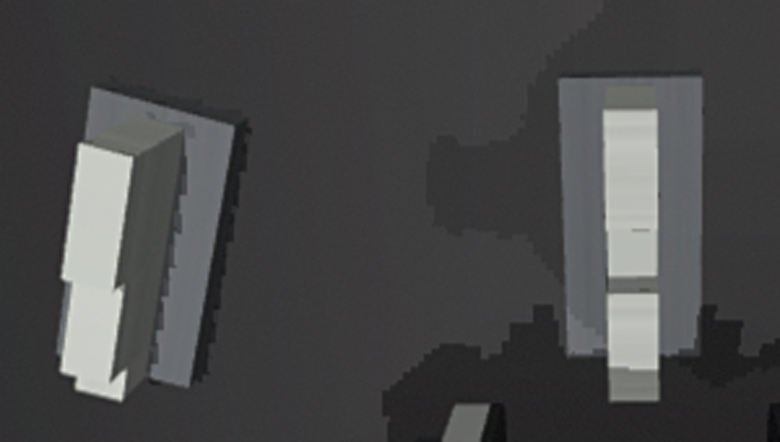

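```bash
python3 -m creep '[[[0,0,0.6,0.0045,0,-0.02,0.45],[0,0,0,0,0,-0.025,0.45],[0,0,0,0,0,-0.025,0.45],[0,0,0,0,0,-0.02,0.45],[0,0,0,0,0,-0.015,0.4],[0,0,0,0,0,-0.01,0.35],[0,0,0,0,0,0,0.35],[0,0,0,0,0,0,0.35]]]'; python3 -c "
from h import *
st();c,im=snap('wrist','n2_w')"
```

```text
time_s: 22.98
eef_pos: [0.4132, -0.2816, 0.0359]
eef_rot: [-2.097, -2.337, -0.0]
wrist_force: [0.0, -0.0, 0.4]
opening: 0.03
t 22.98 p [ 0.4132 -0.2816  0.0359] R [[-0.108, 0.994, -0.001], [0.994, 0.108, 0.001], [0.002, -0.001, -1.0]] F [ 0.  -0.   0.4] op 0.03 q [-0.73  0.38 -0.46  0.73  0.   -0.83]
```

View pics/n2_w.png

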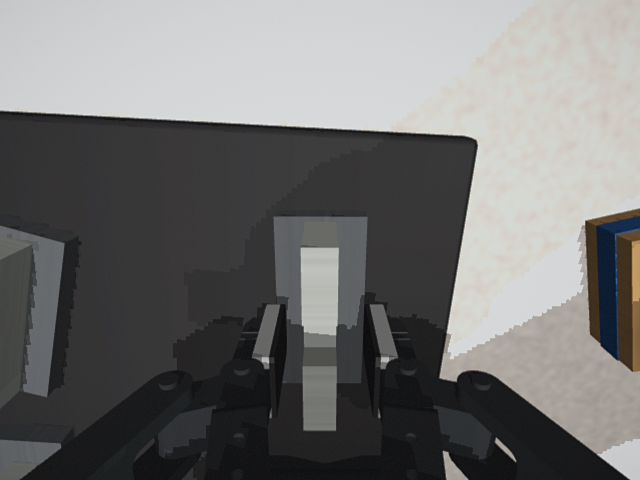

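```bash
python3 -m creep '[[[0,0,0,0,0,-0.002,0.3],[0,0,0,0,0,0,0],[0,0,0,0,0,0,0],[0,0,0,0,0,0,0],[0,0,0,0,0,0,0],[0,0,0,0,0,0,0]]]' 80; python3 -c "
from h import *
st()"; python3 -m creep '[[[0,0,0,0,0,0.015,0],[0,0,0,0,0,0.025,0],[0,0,0,0,0,0.025,0],[0,0,0,0,0,0.025,0],[0,0,-0.3,0.01,0.015,0.015,0],[0,0,-0.3,0.0154,0.027,0.005,0],[0,0,-0.3,0.0154,0.027,0,0],[0,0,-0.3,0.0154,0.027,0,0],[0,0,-0.3,0.0154,0.027,0,0],[0,0,-0.2,0.0154,0.027,0,0],[0,0,0,0.0154,0.027,0,0],[0,0,0,0.0154,0.027,0,0]]]'; python3 -m creep '[[[0,0,0,0.0154,0.027,0,0],[0,0,0,0.0154,0.027,0,0],[0,0,0,0.0154,0.027,0,0],[0,0,0,0.0154,0.027,0,0],[0,0,0,0.006,0.0125,0,0],[0,0,0,0,0,0,0],[0,0,0,0,0,0,0]]]'; python3 -c "
from h import *
st();snap('wrist','o_w')"
```

```text
time_s: 23.53
eef_pos: [0.414, -0.2834, 0.0354]
eef_rot: [2.099, 2.335, 0.001]
wrist_force: [-0.5, 0.8, 6.4]
opening: 0.0096
t 23.53 p [ 0.414  -0.2834  0.0354] R [[-0.106, 0.994, 0.002], [0.994, 0.106, -0.001], [-0.001, 0.002, -1.0]] F [-0.5  0.8  6.4] op 0.0096 q [-0.73  0.38 -0.46  0.73  0.   -0.83]
time_s: 24.53
eef_pos: [0.531, -0.0774, 0.1439]
eef_rot: [-2.134, -2.304, 0.001]
wrist_force: [0.7, -1.0, -2.7]
opening: 0.0092
time_s: 25.12
eef_pos: [0.5981, 0.0418, 0.1436]
eef_rot: [-2.132, -2.306, 0.003]
wrist_force: [-1.0, -0.3, -2.8]
opening: 0.0097
t 25.12 p [0.5981 0.0418 0.1436] R [[-0.078, 0.997, -0.002], [0.997, 0.078, -0.001], [-0.001, -0.002, -1.0]] F [-1.  -0.3 -2.8] op 0.0097 q [-0.04  0.46 -0.01  1.09 -0.   -0.11]
```

View pics/o_w.png

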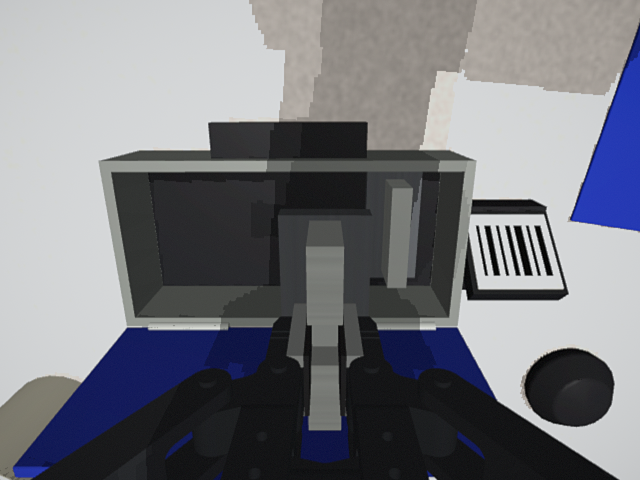

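```bash
python3 -m creep '[[[0,0,0,0,0.0012,-0.015,0],[0,0,0,0,0,-0.02,0],[0,0,0,0,0,-0.02,0],[0,0,0,0,0,-0.015,0],[0,0,0,0,0,-0.012,0],[0,0,0,0,0,-0.008,0],[0,0,0,0,0,0,0],[0,0,0,0,0,0,0]]]';python3 -c "
from h import *
st();snap('wrist','o2_w')"
```

```text
time_s: 25.83
eef_pos: [0.598, 0.0419, 0.0543]
eef_rot: [-2.135, -2.303, 0.001]
wrist_force: [-0.3, -0.5, -2.8]
opening: 0.0097
t 25.83 p [0.598  0.0419 0.0543] R [[-0.076, 0.997, -0.001], [0.997, 0.076, -0.0], [0.0, -0.001, -1.0]] F [-0.3 -0.5 -2.8] op 0.0097 q [-0.04  0.53 -0.15  0.89 -0.   -0.11]
```

View pics/o2_w.png

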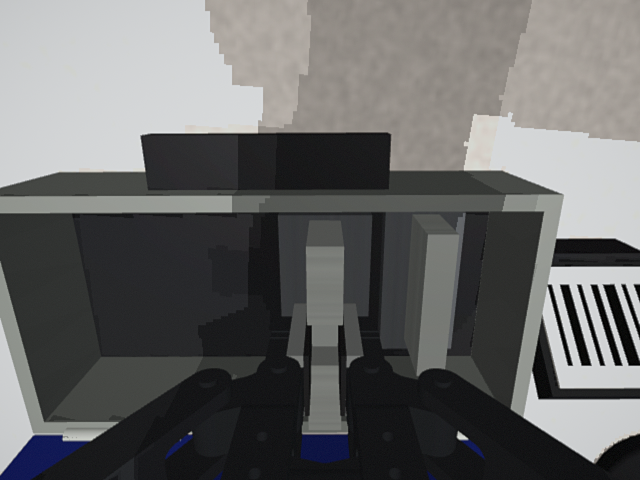

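```bash
python3 -m creep '[[[0,0,0,0,0,-0.01,0],[0,0,0,0,0,-0.008,0],[0,0,0,0,0,-0.005,0],[0,0,0,0,0,-0.003,0],[0,0,0,0,0,-0.001,0],[0,0,0,0,0,0,0],[0,0,0,0,0,0,0]]]';python3 -c "
from h import *
st()"; python3 -m creep '[[[0,0,0,0,0,0,0.22],[0,0,0,0,0,0,0.22],[0,0,0,0,0,0,0.22],[0,0,0,0,0,0,0.22],[0,0,0,0,0,0.01,0.22],[0,0,0,0,0,0.02,0.22],[0,0,0,0,0,0.025,0.22],[0,0,0,0,0,0.025,0.22],[0,0,0,0,0,0.025,0.22],[0,0,0,0,0,0.01,0.4],[0,0,0,0,0,0,0.45]]]';python3 -c "
from h import *
st();snap('wrist','p_w')"
```

```text
time_s: 26.47
eef_pos: [0.5988, 0.0429, 0.0274]
eef_rot: [2.134, 2.305, 0.0]
wrist_force: [-0.3, 0.2, -2.9]
opening: 0.0097
t 26.47 p [0.5988 0.0429 0.0274] R [[-0.077, 0.997, 0.0], [0.997, 0.077, 0.0], [0.0, 0.0, -1.0]] F [-0.3  0.2 -2.9] op 0.0097 q [-0.03  0.56 -0.18  0.83  0.   -0.11]
time_s: 27.38
eef_pos: [0.6012, 0.0428, 0.1461]
eef_rot: [2.131, 2.301, 0.007]
wrist_force: [0.3, -1.1, 0.1]
opening: 0.0383
t 27.38 p [0.6012 0.0428 0.1461] R [[-0.077, 0.997, 0.007], [0.997, 0.077, -0.0], [-0.001, 0.007, -1.0]] F [ 0.3 -1.1  0.1] op 0.0383 q [-0.03  0.46 -0.01  1.09  0.   -0.11]
```

View pics/p_w.png

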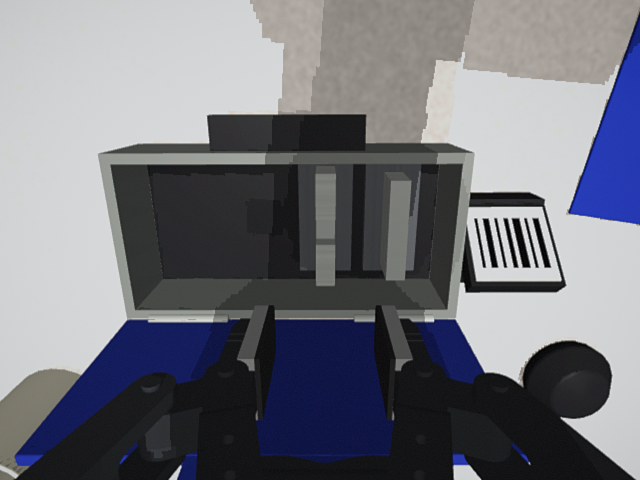

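```bash
python3 -m creep '[[[0,0,-0.2,-0.0052,-0.035,0.004,0.45],[0,0,-0.2,-0.0052,-0.035,0,0.45],[0,0,-0.2,-0.0052,-0.035,0,0.45],[0,0,-0.2,-0.0052,-0.035,0,0.45],[0,0,-0.2,-0.0052,-0.035,0,0.45],[0,0,-0.2,-0.0052,-0.035,0,0.45],[0,0,-0.2,-0.0052,-0.035,0,0.45],[0,0,-0.2,-0.0052,-0.035,0,0.45],[0,0,-0.2,-0.0052,-0.035,0,0.45],[0,0,-0.2,-0.0052,-0.035,0,0.45],[0,0,-0.2,-0.0052,-0.035,0,0.45],[0,0,-0.2,-0.0052,-0.035,0,0.45]]]'; python3 -m creep '[[[0,0,-0.2,-0.0052,-0.035,0,0.45],[0,0,0,0,0,0,0.45],[0,0,0,0,0,0,0.45]]]'; python3 -c "
from h import *
st();c,im=snap('wrist','q_w');crop(im,180,120,440,320,3,'q_wz')"
```

```text
time_s: 28.43
eef_pos: [0.5346, -0.3779, 0.1437]
eef_rot: [-2.18, -2.257, 0.0]
wrist_force: [0.9, 0.5, 0.4]
opening: 0.0385
time_s: 28.68
eef_pos: [0.5294, -0.4133, 0.1435]
eef_rot: [-2.187, -2.25, -0.0]
wrist_force: [-0.2, 0.1, 0.1]
opening: 0.0382
t 28.68 p [ 0.5294 -0.4133  0.1435] R [[-0.028, 1.0, -0.003], [1.0, 0.028, 0.003], [0.003, -0.002, -1.0]] F [-0.2  0.1  0.1] op 0.0382 q [-0.76  0.61  0.24  1.2   0.   -0.79]
```

View pics/q_w.png

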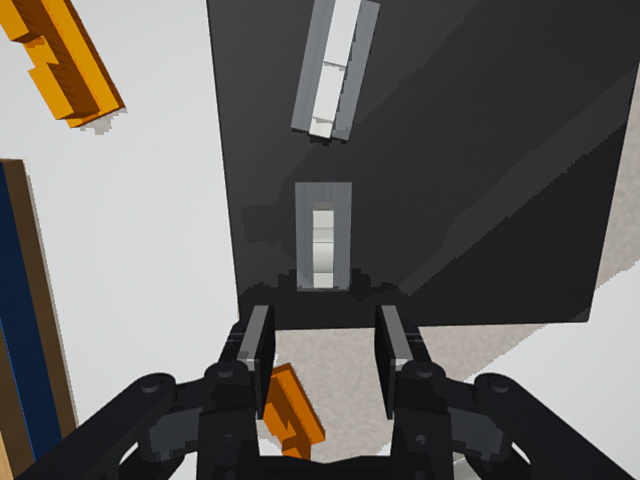

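View pics/q_wz.png

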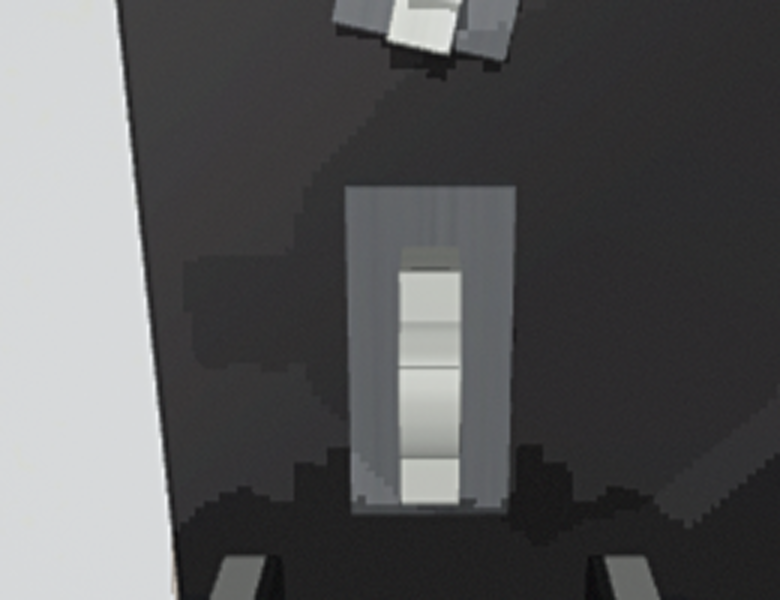

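Run:
```python
from h import *
c=cal("wrist")
fit(c,rectw(.076,.036,.025),[(345,186),(516,186),(510,514),(351,514)],[.53,-.41,.03],(180,120),3)
```

```text
x 0.5340 y -0.4112 yaw 1.7deg rms px 0.47
```

```bash
python3 -m creep '[[[0,0,0,0.0045,0.0,-0.02,0.45],[0,0,0,0,0,-0.025,0.45],[0,0,0,0,0,-0.02,0.45],[0,0,0,0,0,-0.02,0.45],[0,0,0,0,0,-0.015,0.4],[0,0,0,0,0,-0.009,0.35],[0,0,0,0,0,0,0.35],[0,0,0,0,0,0,0.35]]]'; python3 -c "
from h import *
st();c,im=snap('wrist','q2_w')"
```

```text
time_s: 29.4
eef_pos: [0.5354, -0.4107, 0.0369]
eef_rot: [-2.183, -2.256, -0.0]
wrist_force: [-0.2, -0.5, 0.7]
opening: 0.0299
t 29.4 p [ 0.5354 -0.4107  0.0369] R [[-0.033, 0.999, -0.001], [0.999, 0.033, 0.001], [0.001, -0.001, -1.0]] F [-0.2 -0.5  0.7] op 0.0299 q [-0.75  0.69  0.08  0.97  0.   -0.78]
```

View pics/q2_w.png

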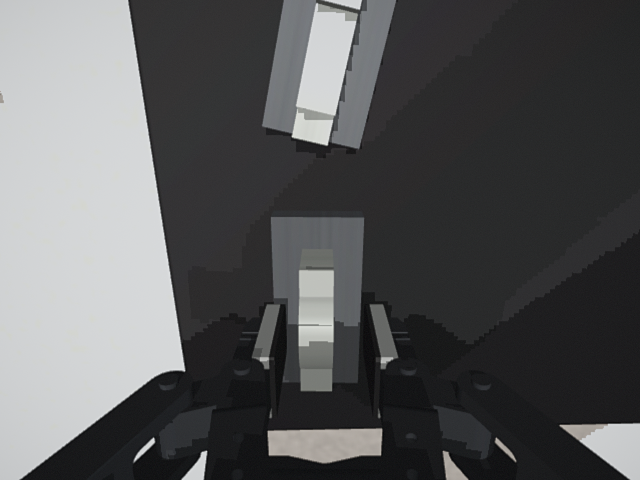

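```bash
python3 -m creep '[[[0,0,0,0,0,-0.003,0.3],[0,0,0,0,0,0,0],[0,0,0,0,0,0,0],[0,0,0,0,0,0,0],[0,0,0,0,0,0,0],[0,0,0,0,0,0,0]]]' 80; python3 -c "
from h import *
st()"; python3 -m creep '[[[0,0,0,0,0,0.015,0],[0,0,0,0,0,0.025,0],[0,0,0,0,0,0.025,0],[0,0,0,0,0,0.025,0],[0,0,0.4,0.003,0.02,0.015,0],[0,0,0.4,0.0054,0.0342,0.005,0],[0,0,0.4,0.0054,0.0342,0,0],[0,0,0.4,0.0054,0.0342,0,0],[0,0,0.4,0.0054,0.0342,0,0],[0,0,0.4,0.0054,0.0342,0,0],[0,0,0.3,0.0054,0.0342,0,0],[0,0,0,0.0054,0.0342,0,0]]]'; python3 -m creep '[[[0,0,0,0.0054,0.0342,0,0],[0,0,0,0.0054,0.0342,0,0],[0,0,0,0.0054,0.0342,0,0],[0,0,0,0.0054,0.0342,0,0],[0,0,0,0.003,0.0142,0,0],[0,0,0,0,0,0,0],[0,0,0,0,0,0,0]]]'; python3 -c "
from h import *
st();snap('wrist','r_w')"
```

```text
time_s: 29.95
eef_pos: [0.5363, -0.4129, 0.0354]
eef_rot: [2.185, 2.254, 0.0]
wrist_force: [1.1, -1.2, 4.4]
opening: 0.0098
t 29.95 p [ 0.5363 -0.4129  0.0354] R [[-0.031, 1.0, 0.002], [1.0, 0.031, -0.001], [-0.001, 0.002, -1.0]] F [ 1.1 -1.2  4.4] op 0.0098 q [-0.75  0.69  0.08  0.96  0.   -0.78]
time_s: 30.95
eef_pos: [0.5751, -0.1506, 0.1432]
eef_rot: [-2.13, -2.305, 0.001]
wrist_force: [0.6, 0.8, -2.8]
opening: 0.01
time_s: 31.53
eef_pos: [0.6001, -0.0012, 0.1434]
eef_rot: [-2.13, -2.308, 0.003]
wrist_force: [-1.5, 0.2, -2.2]
opening: 0.01
t 31.53 p [ 0.6001 -0.0012  0.1434] R [[-0.08, 0.997, -0.002], [0.997, 0.08, -0.001], [-0.0, -0.002, -1.0]] F [-1.5  0.2 -2.2] op 0.01 q [-0.11  0.47 -0.01  1.09 -0.   -0.19]
```

View pics/r_w.png

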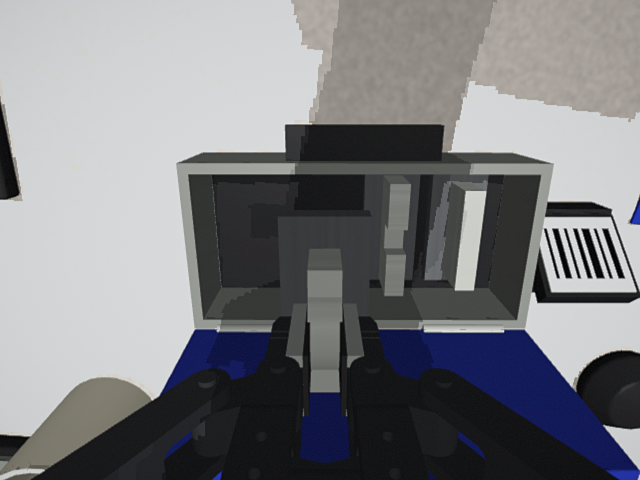

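Same descent as before: 20.4 mm from underside to TCP, so the target z is ≈0.027.

```bash
python3 -m creep '[[[0,0,0,0,0.0008,-0.015,0],[0,0,0,0,0,-0.02,0],[0,0,0,0,0,-0.02,0],[0,0,0,0,0,-0.015,0],[0,0,0,0,0,-0.012,0],[0,0,0,0,0,-0.008,0],[0,0,0,0,0,-0.005,0],[0,0,0,0,0,0,0],[0,0,0,0,0,0,0]]]';python3 -c "
from h import *
st()"; python3 -m creep '[[[0,0,0,0,0,-0.008,0],[0,0,0,0,0,-0.007,0],[0,0,0,0,0,-0.004,0],[0,0,0,0,0,-0.0025,0],[0,0,0,0,0,0,0],[0,0,0,0,0,0,0]]]';python3 -c "
from h import *
st()"
```

```text
time_s: 32.33
eef_pos: [0.601, -0.0016, 0.0496]
eef_rot: [2.133, 2.306, 0.0]
wrist_force: [-0.3, -0.3, -2.1]
opening: 0.0099
t 32.33 p [ 0.601  -0.0016  0.0496] R [[-0.078, 0.997, 0.0], [0.997, 0.078, -0.0], [-0.0, 0.0, -1.0]] F [-0.3 -0.3 -2.1] op 0.0099 q [-0.11  0.54 -0.15  0.88 -0.   -0.19]
time_s: 32.83
eef_pos: [0.6007, -0.0008, 0.0276]
eef_rot: [-2.132, -2.307, 0.0]
wrist_force: [0.1, -0.1, -2.5]
opening: 0.01
t 32.83 p [ 0.6007 -0.0008  0.0276] R [[-0.079, 0.997, -0.001], [0.997, 0.079, 0.0], [0.0, -0.0, -1.0]] F [ 0.1 -0.1 -2.5] op 0.01 q [-0.11  0.56 -0.18  0.83  0.   -0.19]
```

```bash
python3 -m creep '[[[0,0,0,0,0,0,0.22],[0,0,0,0,0,0,0.22],[0,0,0,0,0,0,0.22],[0,0,0,0,0,0,0.22],[0,0,0,0,0,0.01,0.22],[0,0,0,0,0,0.02,0.22],[0,0,0,0,0,0.025,0.22],[0,0,0,0,0,0.025,0.22],[0,0,0,0,0,0.025,0.22],[0,0,0,0,0,0.01,0.4],[0,0,0,0,0,0,0.45]]]';python3 -c "
from h import *
snap('wrist','s0_w')";python3 -m creep '[[[0,0,-1.3,-0.0147,-0.034,0.004,0.45],[0,0,-1.3,-0.0147,-0.034,0,0.45],[0,0,-1.3,-0.0147,-0.034,0,0.45],[0,0,-1.3,-0.0147,-0.034,0,0.45],[0,0,-1.3,-0.0147,-0.034,0,0.45],[0,0,-1.3,-0.0147,-0.034,0,0.45],[0,0,-1.3,-0.0147,-0.034,0,0.45],[0,0,-1.3,-0.0147,-0.034,0,0.45],[0,0,-1.3,-0.0147,-0.034,0,0.45],[0,0,-1.3,-0.0147,-0.034,0,0.45],[0,0,-1.3,-0.0147,-0.034,0,0.45],[0,0,-1.3,-0.0147,-0.034,0,0.45]]]'; python3 -m creep '[[[0,0,0,0,0,0,0.45],[0,0,0,0,0,0,0.45]]]'; python3 -c "
from h import *
st();c,im=snap('wrist','s_w');crop(im,180,120,440,320,3,'s_wz')"
```

```text
time_s: 33.75
eef_pos: [0.6035, -0.0012, 0.1467]
eef_rot: [2.128, 2.303, 0.007]
wrist_force: [1.0, 0.3, 0.5]
opening: 0.0384
time_s: 34.8
eef_pos: [0.4226, -0.4094, 0.1445]
eef_rot: [-2.424, -1.992, -0.0]
wrist_force: [0.1, -1.0, 0.0]
opening: 0.0388
time_s: 34.97
eef_pos: [0.4228, -0.4097, 0.1446]
eef_rot: [-2.427, -1.99, -0.0]
wrist_force: [0.2, 1.0, 0.2]
opening: 0.0384
t 34.97 p [ 0.4228 -0.4097  0.1446] R [[0.196, 0.981, -0.002], [0.981, -0.196, 0.003], [0.002, -0.002, -1.0]] F [0.2 1.  0.2] op 0.0384 q [-0.88  0.44 -0.04  1.09  0.   -0.68]
```

View pics/s0_w.png

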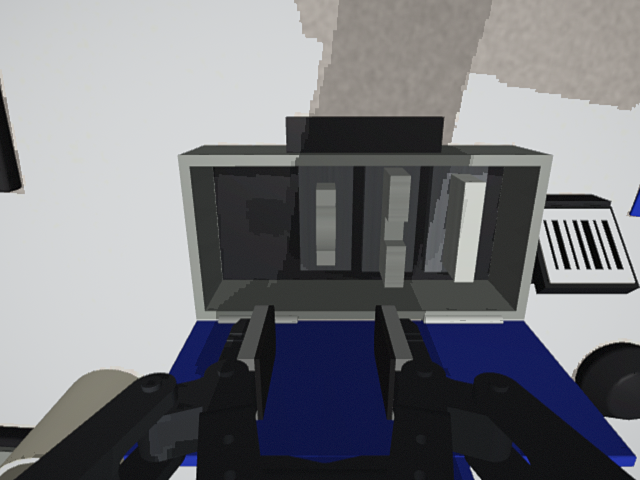

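View pics/s_wz.png

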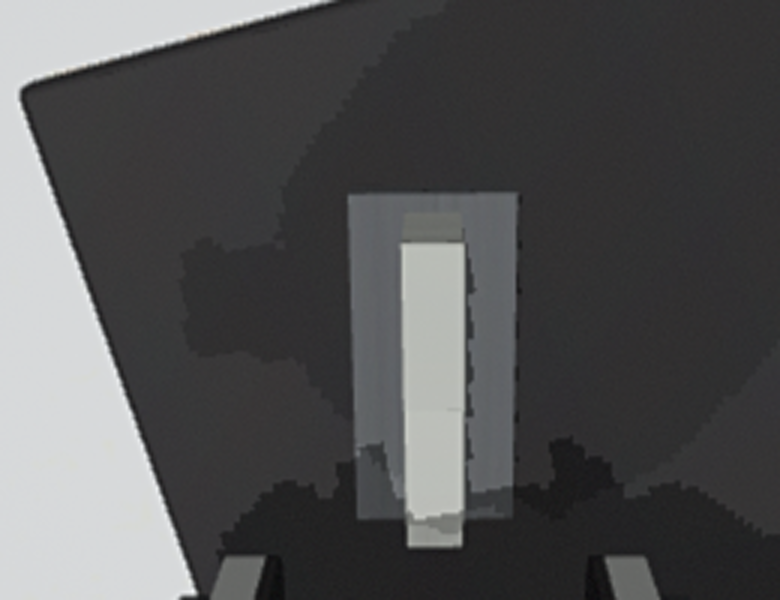

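Run:
```python
from h import *
c=cal("wrist")
q=fit(c,rectw(.076,.036,.025),[(348,194),(519,193),(513,519),(358,519)],[.43,-.41,-.19],(180,120),3)
print(q[:2]-.005*np.array([np.cos(q[2]),np.sin(q[2])]))
```

```text
x 0.4292 y -0.4083 yaw -10.9deg rms px 0.32
[ 0.4242703  -0.40731754]
```

```bash
python3 -m creep '[[[0,0,0.3,0.0015,0.001,-0.02,0.45],[0,0,0,0,0,-0.025,0.45],[0,0,0,0,0,-0.02,0.45],[0,0,0,0,0,-0.02,0.45],[0,0,0,0,0,-0.015,0.4],[0,0,0,0,0,-0.01,0.35],[0,0,0,0,0,0,0.35],[0,0,0,0,0,0,0.35]]]'; python3 -c "
from h import *
st();c,im=snap('wrist','s2_w')"
```

```text
time_s: 35.68
eef_pos: [0.4261, -0.4064, 0.0363]
eef_rot: [-2.417, -2.003, -0.0]
wrist_force: [0.1, 0.5, 0.7]
opening: 0.0298
t 35.68 p [ 0.4261 -0.4064  0.0363] R [[0.186, 0.983, -0.001], [0.983, -0.186, 0.002], [0.001, -0.001, -1.0]] F [0.1 0.5 0.7] op 0.0298 q [-0.87  0.53 -0.2   0.84  0.   -0.68]
```

View pics/s2_w.png

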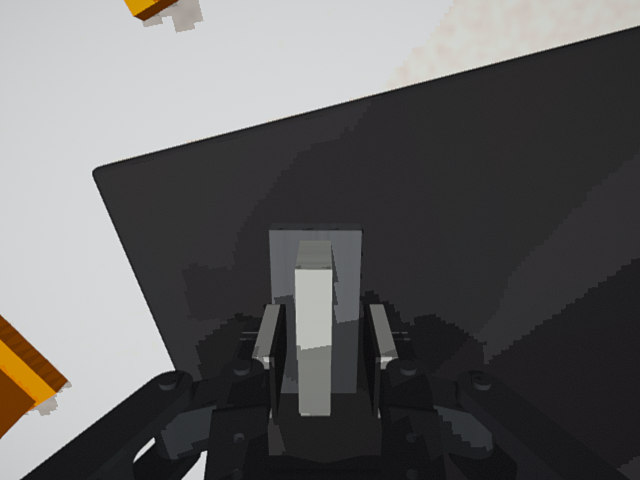

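```bash
python3 -m creep '[[[0,0,0,0,-0.002,-0.0025,0.3],[0,0,0,0,0,0,0],[0,0,0,0,0,0,0],[0,0,0,0,0,0,0],[0,0,0,0,0,0,0],[0,0,0,0,0,0,0]]]' 80; python3 -c "
from h import *
st()"; python3 -m creep '[[[0,0,0,0,0,0.015,0],[0,0,0,0,0,0.025,0],[0,0,0,0,0,0.025,0],[0,0,0,0,0,0.025,0],[0,0,1.3,0.01,0.02,0.015,0],[0,0,1.3,0.0145,0.0302,0.005,0],[0,0,1.3,0.0145,0.0302,0,0],[0,0,1.3,0.0145,0.0302,0,0],[0,0,1.3,0.0145,0.0302,0,0],[0,0,1.3,0.0145,0.0302,0,0],[0,0,1.3,0.0145,0.0302,0,0],[0,0,1.3,0.0145,0.0302,0,0]]]'; python3 -m creep '[[[0,0,1.3,0.0145,0.0302,0,0],[0,0,1.3,0.0145,0.0302,0,0],[0,0,1.3,0.0145,0.0302,0,0],[0,0,0.9,0.0145,0.0302,0,0],[0,0,0,0.003,0.01,0,0],[0,0,0,0,0,0,0],[0,0,0,0,0,0,0]]]'; python3 -c "
from h import *
st();snap('wrist','t_w')"
```

```text
time_s: 36.23
eef_pos: [0.4267, -0.4107, 0.0354]
eef_rot: [2.419, 2.001, 0.0]
wrist_force: [-0.8, 1.4, 5.9]
opening: 0.0102
t 36.23 p [ 0.4267 -0.4107  0.0354] R [[0.187, 0.982, 0.001], [0.982, -0.187, -0.002], [-0.001, 0.002, -1.0]] F [-0.8  1.4  5.9] op 0.0102 q [-0.87  0.54 -0.2   0.83  0.   -0.69]
time_s: 37.23
eef_pos: [0.5372, -0.1768, 0.1436]
eef_rot: [-2.227, -2.214, 0.001]
wrist_force: [0.8, 0.5, -1.7]
opening: 0.01
time_s: 37.82
eef_pos: [0.5978, -0.0475, 0.1436]
eef_rot: [-2.132, -2.306, 0.003]
wrist_force: [-0.2, -1.2, -2.3]
opening: 0.01
t 37.82 p [ 0.5978 -0.0475  0.1436] R [[-0.078, 0.997, -0.002], [0.997, 0.078, -0.0], [-0.0, -0.002, -1.0]] F [-0.2 -1.2 -2.3] op 0.01 q [-0.18  0.47 -0.01  1.09 -0.   -0.26]
```

View pics/t_w.png

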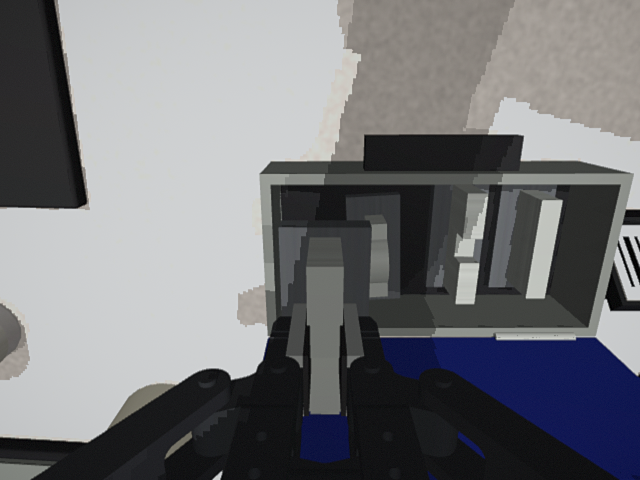

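Run:
```python
from h import *
c,im=snap('top','t_t'); crop(im,210,120,350,230,5.6,'t_tz')
im=cv2.imread("pics/t_w.png"); crop(im,250,120,640,360,2,"t_wz")
```

```text
(no output)
```

View pics/t_wz.png

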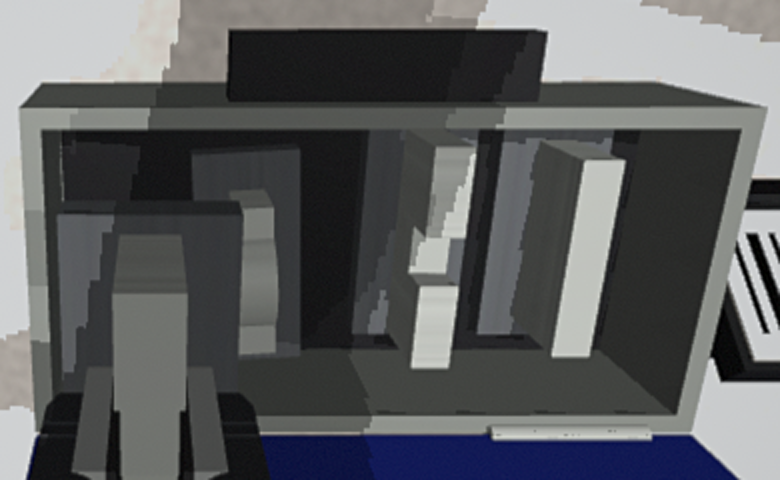

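View pics/t_tz.png

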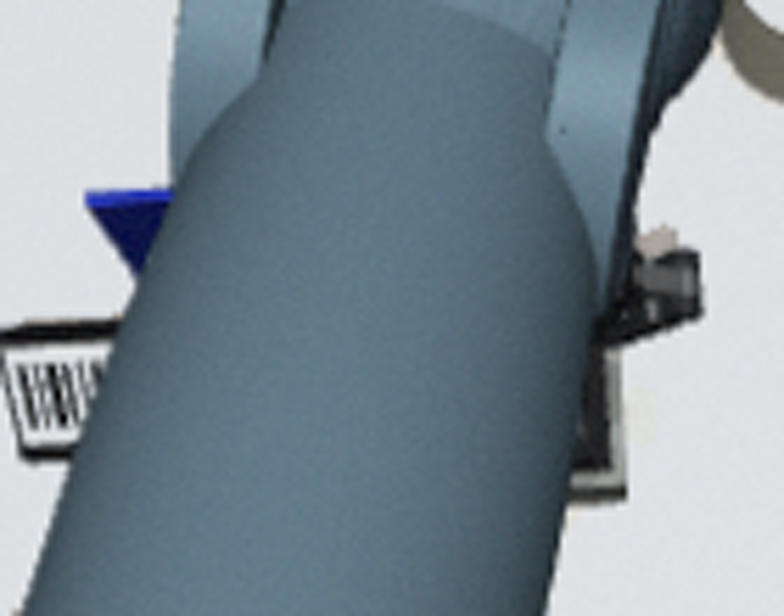

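Run:
```python
from h import *
c=cal("wrist")
def incase(q,ca=(0.600,0.021,np.radians(4.5))):
    d=q[:2]-np.array(ca[:2]); e=np.array([np.cos(ca[2]),np.sin(ca[2])]); print("   in case x %.4f y %.4f yaw %.1f"%(d@e,d@np.array([-e[1],e[0]]),np.degrees(q[2]-ca[2])))
r=rectw(.076,.036,.016)
incase(fit(c,r[:3],[(192,153),(299,148),(299,356)],[.6,-.02,.1],(250,120),2))
incase(fit(c,rectw(.076,.036,.016)[2:]+[(-.032,-.006,.046),(-.032,.006,.046)],[(396,349),(353,334),(435,147),(475,147)],[.6,.04,.1],(250,120),2))
q=fit(c,[(-.052,-.105,.054),(-.052,.105,.054),(.052,-.105,.054),(.052,.105,.054)],[(21,107),(766,108),(38,432),(691,432)],[.6,.02,.08],(250,120),2)
```

```text
x 0.6098 y -0.0131 yaw 7.3deg rms px 0.45
   in case x 0.0071 y -0.0347 yaw 2.8
x 0.5928 y 0.0407 yaw 2.0deg rms px 13.86
   in case x -0.0056 y 0.0202 yaw -2.5
x 0.6006 y 0.0212 yaw 4.3deg rms px 0.81
```

```bash
python3 -m creep '[[[0,0,0,0.003,-0.0078,-0.01,0],[0,0,0,0,0,-0.02,0],[0,0,0,0,0,-0.02,0],[0,0,0,0,0,-0.015,0],[0,0,0,0,0,-0.01,0],[0,0,0,0,0,0,0],[0,0,0,0,0,0,0],[0,0,0,0,0,0,0]]]';python3 -c "
from h import *
st();c,im=snap('wrist','t3_w');crop(im,140,100,540,400,2,'t3_wz')"
```

```text
time_s: 38.58
eef_pos: [0.6022, -0.0563, 0.0702]
eef_rot: [2.134, 2.303, 0.001]
wrist_force: [0.4, 0.4, -1.7]
opening: 0.01
t 38.58 p [ 0.6022 -0.0563  0.0702] R [[-0.076, 0.997, 0.001], [0.997, 0.076, -0.0], [-0.0, 0.001, -1.0]] F [ 0.4  0.4 -1.7] op 0.01 q [-0.2   0.53 -0.12  0.93 -0.   -0.27]
```

View pics/t3_wz.png

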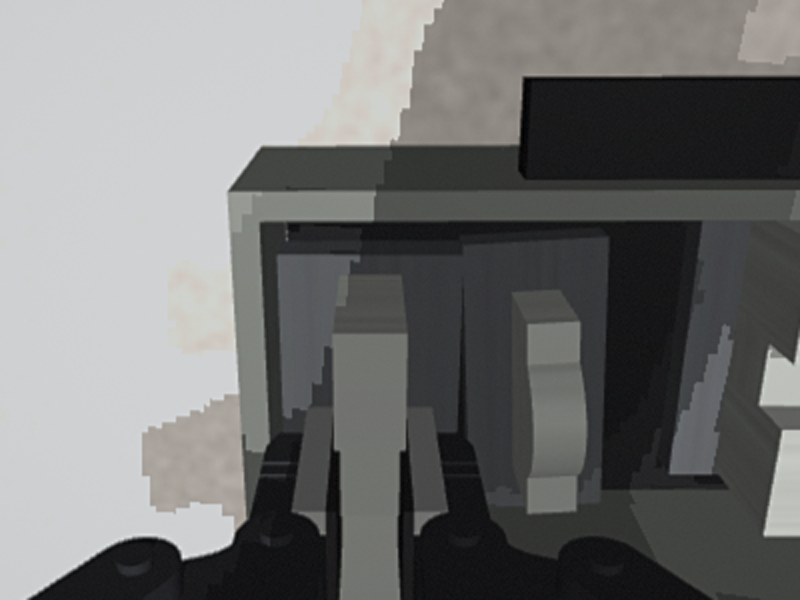

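```bash
cat >> h.py <<'E'
def incase(q,ca=(0.6003,0.0212,np.radians(4.4))):
    d=np.array(q[:2])-np.array(ca[:2]); e=np.array([np.cos(ca[2]),np.sin(ca[2])]); print("   in case x %.4f y %.4f"%(d@e,d@np.array([-e[1],e[0]])), "yaw %.1f"%np.degrees(q[2]-ca[2]) if len(q)>2 else "")
E
python3 - <<'E'
from h import *
c=cal("wrist"); s=st(); incase(s["eef_pos"][:2])
incase(fit(c,rectw(.076,.036,.016)[:3],[(463,238),(608,236),(600,502)],[.6,-.02,.1],(140,100),2))
incase(fit(c,rectw(.076,.036,.060),[(277,253),(463,254),(455,440),(286,440)],[.6,-.05,.1],(140,100),2))
incase(fit(c,rectw(.076,.036,.060)[:2],[(277,253),(463,254)],[.6,-.05,.1],(140,100),2))
q=fit(c,[(-.052,-.105,.054),(-.046,-.099,.054)],[(228,192),(260,221)],[.6,.02,.08],(140,100),2); incase(q)
E
```

```text
t 38.63 p [ 0.6026 -0.0562  0.0705] R [[-0.076, 0.997, 0.002], [0.997, 0.076, -0.0], [-0.001, 0.002, -1.0]] F [ 0.2 -0.3 -2.2] op 0.0101 q [-0.2   0.53 -0.12  0.93  0.   -0.27]
   in case x -0.0037 y -0.0773 
x 0.6101 y -0.0115 yaw 7.6deg rms px 1.53
   in case x 0.0073 y -0.0334 yaw 3.2
x 0.6035 y -0.0552 yaw 4.4deg rms px 49.29
   in case x -0.0027 y -0.0764 yaw 0.0
x 0.6040 y -0.0554 yaw 4.1deg rms px 0.22
   in case x -0.0022 y -0.0766 yaw -0.3
x 0.5998 y 0.0227 yaw 5.2deg rms px 0.14
   in case x -0.0004 y 0.0015 yaw 0.8
```

```bash
python3 -m creep '[[[0,0,0,0,0.001,-0.008,0],[0,0,0,0,0,-0.01,0],[0,0,0,0,0,-0.008,0],[0,0,0,0,0,-0.006,0],[0,0,0,0,0,0,0]]]';python3 -c "
from h import *
s=st();incase(s['eef_pos'][:2])";python3 -m creep '[[[0,0,0,0,0,-0.005,0],[0,0,0,0,0,-0.003,0],[0,0,0,0,0,-0.002,0],[0,0,0,0,0,0,0],[0,0,0,0,0,0,0]]]';python3 -c "
from h import *
s=st();incase(s['eef_pos'][:2]);snap('wrist','t4_w')"
```

```text
time_s: 39.05
eef_pos: [0.5997, -0.0541, 0.035]
eef_rot: [-2.132, -2.303, 0.003]
wrist_force: [0.3, 0.4, -2.4]
opening: 0.0103
t 39.05 p [ 0.5997 -0.0541  0.035 ] R [[-0.077, 0.997, -0.004], [0.997, 0.077, 0.001], [0.001, -0.004, -1.0]] F [ 0.3  0.4 -2.4] op 0.0103 q [-0.2   0.56 -0.16  0.86  0.   -0.27]
   in case x -0.0063 y -0.0751 
time_s: 39.47
eef_pos: [0.6016, -0.0545, 0.0274]
eef_rot: [-2.134, -2.305, -0.0]
wrist_force: [-0.1, 0.2, -2.6]
opening: 0.0103
t 39.47 p [ 0.6016 -0.0545  0.0274] R [[-0.077, 0.997, 0.0], [0.997, 0.077, 0.0], [0.0, 0.0, -1.0]] F [-0.1  0.2 -2.6] op 0.0103 q [-0.2   0.57 -0.17  0.84  0.   -0.27]
   in case x -0.0046 y -0.0756
```

View pics/t4_w.png

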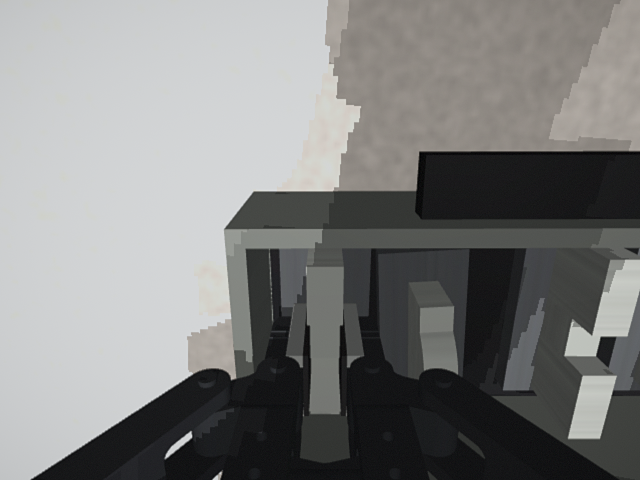

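```bash
python3 -m creep '[[[0,0,0,-0.0003,0.003,0,0],[0,0,0,-0.0003,0.003,0,0],[0,0,0,-0.0002,0.003,0,0],[0,0,0,0,0.001,0,0],[0,0,0,0,0,-0.0005,0],[0,0,0,0,0,0,0]]]';python3 -c "
from h import *
s=st();incase(s['eef_pos'][:2])";python3 -m creep '[[[0,0,0,0,0,0,0.2],[0,0,0,0,0,0,0.2],[0,0,0,0,0,0,0.2],[0,0,0,0,0,0,0.2],[0,0,0,0,0,0.01,0.2],[0,0,0,0,0,0.02,0.2],[0,0,0,0,0,0.025,0.2],[0,0,0,0,0,0.025,0.2],[0,0,0,0,0,0.025,0.2],[0,0,0,0,0,0.02,0.4],[0,0,0,0,0,0,0.45]]]';python3 -c "
from h import *
st();c,im=snap('wrist','u_w')"
```

```text
time_s: 40.02
eef_pos: [0.601, -0.0444, 0.027]
eef_rot: [2.134, 2.305, 0.001]
wrist_force: [0.6, -0.9, -1.5]
opening: 0.0102
t 40.02 p [ 0.601  -0.0444  0.027 ] R [[-0.077, 0.997, 0.001], [0.997, 0.077, 0.0], [0.0, 0.001, -1.0]] F [ 0.6 -0.9 -1.5] op 0.0102 q [-0.18  0.56 -0.17  0.83  0.   -0.26]
   in case x -0.0044 y -0.0655 
time_s: 40.93
eef_pos: [0.6039, -0.045, 0.1579]
eef_rot: [2.129, 2.3, 0.008]
wrist_force: [1.1, -0.6, 0.3]
opening: 0.0378
t 40.93 p [ 0.6039 -0.045   0.1579] R [[-0.077, 0.997, 0.009], [0.997, 0.077, -0.001], [-0.002, 0.009, -1.0]] F [ 1.1 -0.6  0.3] op 0.0378 q [-0.18  0.46  0.01  1.12  0.   -0.26]
```

View pics/u_w.png

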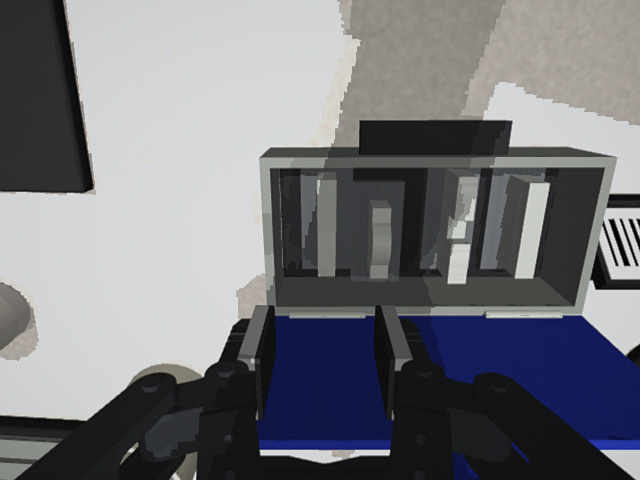

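```bash
python3 -m creep '[[[0,0,0,-0.0077,0.0293,0.006,0.6],[0,0,0,-0.0077,0.0293,0.006,0.8],[0,0,0,-0.0077,0.0293,0.006,1],[0,0,0,-0.0077,0.0293,0.006,1],[0,0,0,-0.0077,0.0293,0.006,1],[0,0,0,-0.0077,0.0293,0.006,1],[0,0,0,-0.0077,0.0293,0.006,1],[0,0,0,0,0,0,1],[0,0,0,0,0,0,1],[0,0,0,0,0,0,1]]]';python3 -c "
from h import *
st();c,im=snap('wrist','v_w');crop(im,200,100,460,300,3,'v_wz');np.savez('v.npz',K=c[0],T=c[1])"
```

```text
time_s: 41.82
eef_pos: [0.5464, 0.1602, 0.1931]
eef_rot: [-2.134, -2.305, 0.002]
wrist_force: [-0.3, 0.0, -0.8]
opening: 0.0851
t 41.82 p [0.5464 0.1602 0.1931] R [[-0.077, 0.997, -0.001], [0.997, 0.077, -0.001], [-0.001, -0.001, -1.0]] F [-0.3  0.  -0.8] op 0.0851 q [ 0.17  0.38 -0.02  1.18 -0.    0.1 ]
```

View pics/v_w.png

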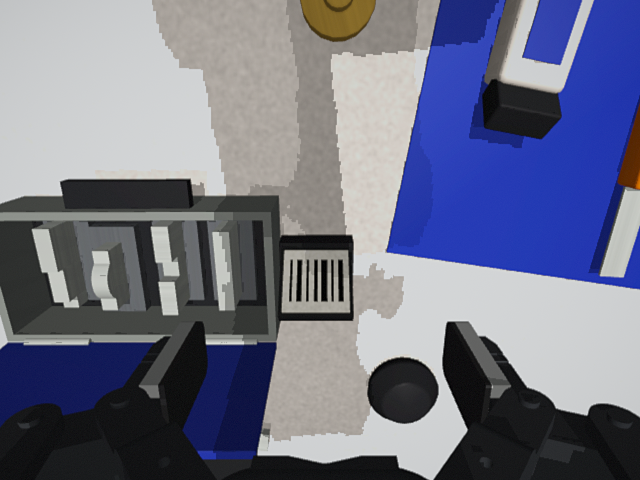

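View pics/v_wz.png

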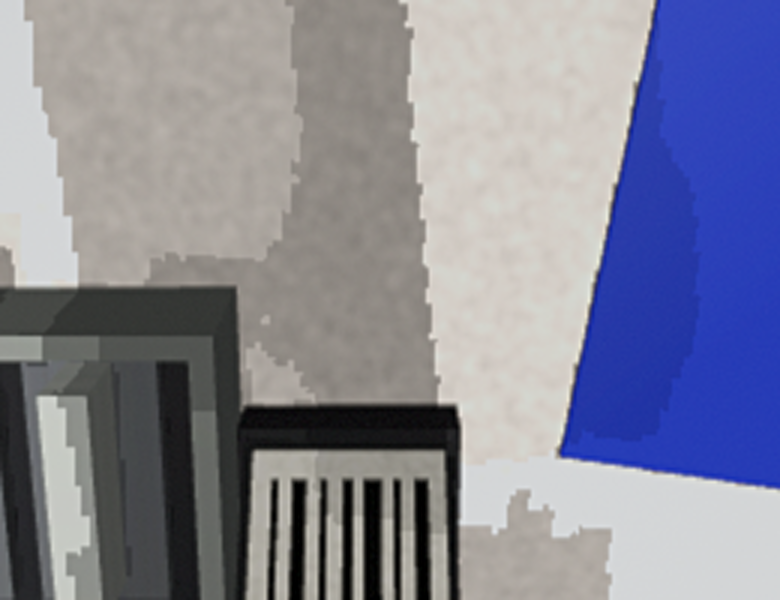

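```bash
python3 -c "
from h import *
im=cv2.imread('pics/v_w.png'); crop(im,260,220,380,340,6,'v_wz2')
im=cv2.imread('pics/a_top.png'); crop(im,200,165,250,215,14,'v_tz')"
```

```text
(no output)
```

View pics/v_wz2.png

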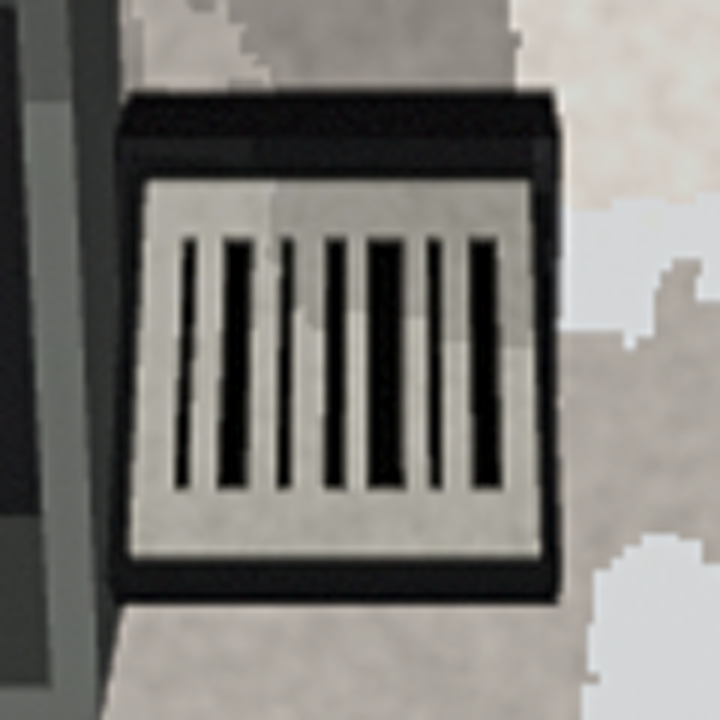

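View pics/v_tz.png

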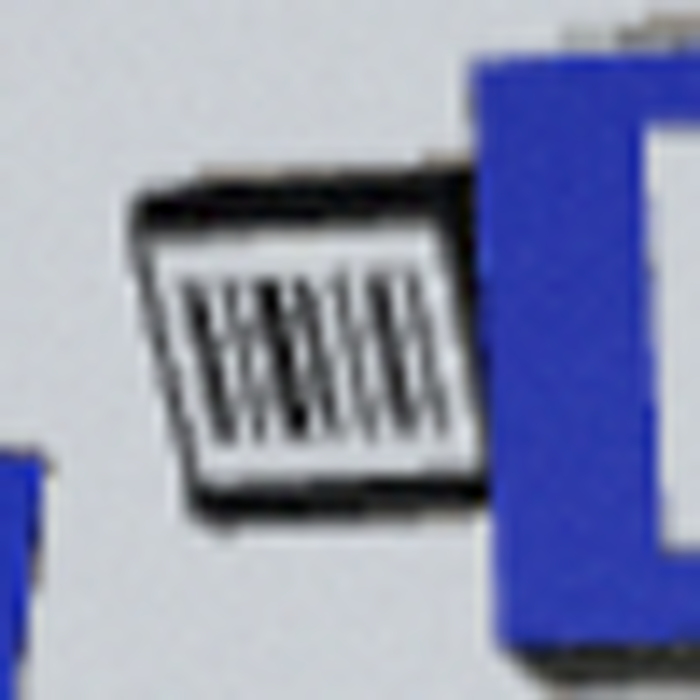

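Run:
```python
from h import *
v=np.load('v.npz'); cw=(v['K'],v['T']); ct=cal('top')
def un(uv,o,f): return np.array(uv)/f+np.array(o)+.5/f-.5
W=un([(145,180),(532,180),(541,557),(128,557)],(260,220),6); T=un([(143,235),(447,216),(490,472),(197,486)],(200,165),14)
h=.025; k=np.sqrt(.5)
def P(q,sx,sy):
    y=q[3]; l=np.array([sx*h*k,sy*h,sx*h*k]); c,s=np.cos(y),np.sin(y)
    return np.array([q[0]+c*l[0]-s*l[1],q[1]+s*l[0]+c*l[1],q[2]+l[2]])
cw_s=[(-1,-1),(-1,1),(1,1),(1,-1)]; ct_s=[(1,1),(1,-1),(-1,-1),(-1,1)]
def f(q,which):
    r=[]
    if 'w' in which: r+=[(w2px(cw,P(q,*s))-u) for s,u in zip(cw_s,W)]
    if 't' in which: r+=[(w2px(ct,P(q,*s))-u) for s,u in zip(ct_s,T)]
    return np.array(r).ravel()
for wh in ['w','t','wt']:
    r=least_squares(f,[.6,.155,.04,.077],args=(wh,),x_scale=[.1,.1,.1,1]); q=r.x
    print(wh,q[:3].round(4),np.degrees(q[3]).round(2),"rms",np.sqrt(np.mean(r.fun**2)).round(2)); incase(q[:2])
    n=np.array([-k*np.cos(q[3]),-k*np.sin(q[3]),k]); w=q[:3]+.1*n; o=w-np.array([.0415*np.cos(q[3]),.0415*np.sin(q[3]),.0175]); print("   window",w.round(4),"scanner origin",o.round(4))
```

```text
w [0.5913 0.1578 0.0506] 4.42 rms 0.12
   in case x 0.0015 y 0.1369 
   window [0.5208 0.1524 0.1214] scanner origin [0.4795 0.1492 0.1039]
t [0.5841 0.1464 0.0992] 3.87 rms 0.17
   in case x -0.0065 y 0.1261 
   window [0.5136 0.1417 0.1699] scanner origin [0.4722 0.1389 0.1524]
wt [0.5925 0.1579 0.0485] 4.39 rms 0.51
   in case x 0.0027 y 0.1369 
   window [0.522  0.1525 0.1192] scanner origin [0.4806 0.1493 0.1017]
```

```bash
python3 -m creep '[[[0,0,-1.8,-0.0218,0.0224,-0.005,1],[0,0,-1.8,-0.0218,0.0224,-0.005,1],[0,0,-1.8,-0.0218,0.0224,-0.005,1],[0,0,-1.8,-0.0218,0.0224,0,1],[0,0,-1.8,-0.0218,0.0224,0,1],[0,0,-1.7,-0.0218,0.0224,0,1],[0,0,0,0,0,0,1],[0,0,0,0,0,0,1]]]';python3 -c "
from h import *
st();c,im=snap('wrist','x_w');crop(im,220,60,480,260,3,'x_wz')"
```

```text
time_s: 42.53
eef_pos: [0.4155, 0.2946, 0.1784]
eef_rot: [2.339, 2.097, -0.002]
wrist_force: [-0.3, -0.3, 0.1]
opening: 0.0854
t 42.53 p [0.4155 0.2946 0.1784] R [[0.108, 0.994, -0.001], [0.994, -0.108, -0.001], [-0.001, -0.0, -1.0]] F [-0.3 -0.3  0.1] op 0.0854 q [ 0.49  0.27 -0.21  1.09 -0.    0.6 ]
```

View pics/x_w.png

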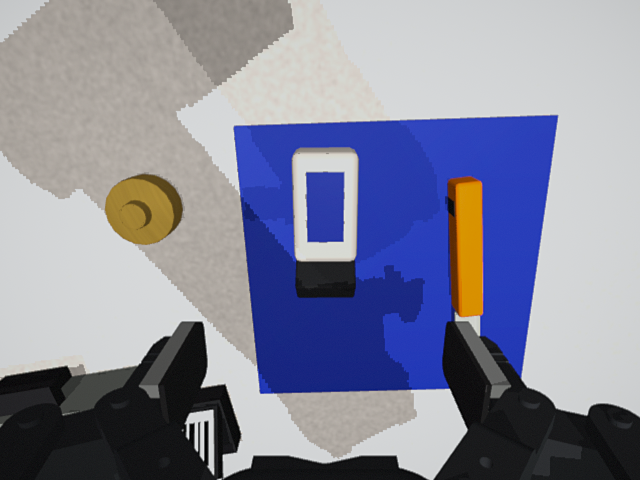

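View pics/x_wz.png

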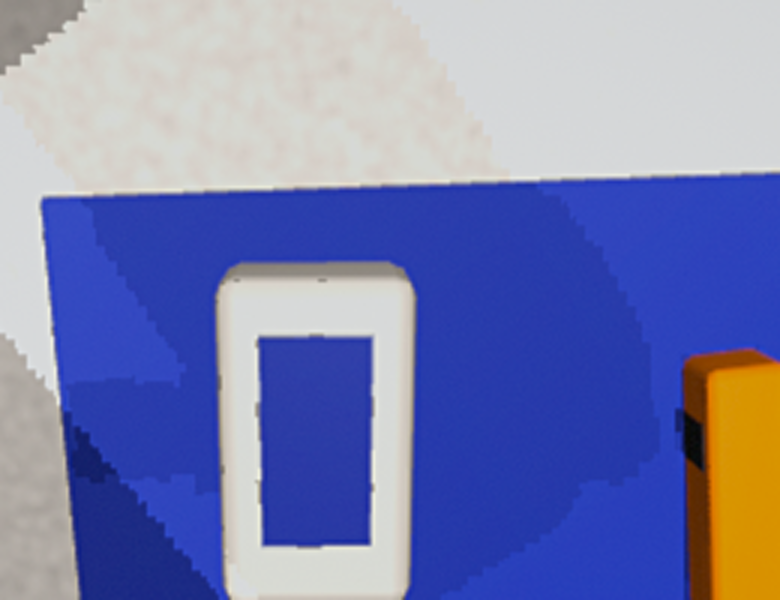

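Run:
```python
from h import *
c=cal("wrist")
q=fit(c,[(-.058,-.023,.039),(-.058,.023,.039),(.022,.023,.039),(.022,-.023,.039)],[(292,152),(358,152),(356,262),(295,262)],[.425,.294,-.11])
g=q[:2]-.01*np.array([np.cos(q[2]),np.sin(q[2])]); print(g)
q=fit(c,[(-.058,-.023,.039),(.022,.023,.039)],[(292,152),(356,262)],[.425,.294,-.11])
```

```text
x 0.4241 y 0.2946 yaw -6.1deg rms px 1.33
[0.41419356 0.29569715]
x 0.4242 y 0.2945 yaw -6.8deg rms px 0.96
```

```bash
python3 -m creep '[[[0,0,0,0,0,-0.025,1],[0,0,0,0,0,-0.03,1],[0,0,0,0,0,-0.03,1],[0,0,0,0,0,-0.025,1],[0,0,0,0,0,-0.02,1],[0,0,0,0,0,-0.015,1],[0,0,0,0,0,-0.01,1],[0,0,0,0,0,0,1],[0,0,0,0,0,0,1]]]';python3 -c "
from h import *
st();c,im=snap('wrist','x2_w')"
```

```text
time_s: 43.33
eef_pos: [0.4166, 0.2941, 0.0237]
eef_rot: [-2.342, -2.094, 0.001]
wrist_force: [-0.1, 0.8, -0.9]
opening: 0.0854
t 43.33 p [0.4166 0.2941 0.0237] R [[0.111, 0.994, -0.0], [0.994, -0.111, -0.0], [-0.0, -0.0, -1.0]] F [-0.1  0.8 -0.9] op 0.0854 q [ 0.49  0.41 -0.44  0.71 -0.    0.6 ]
```

View pics/x2_w.png

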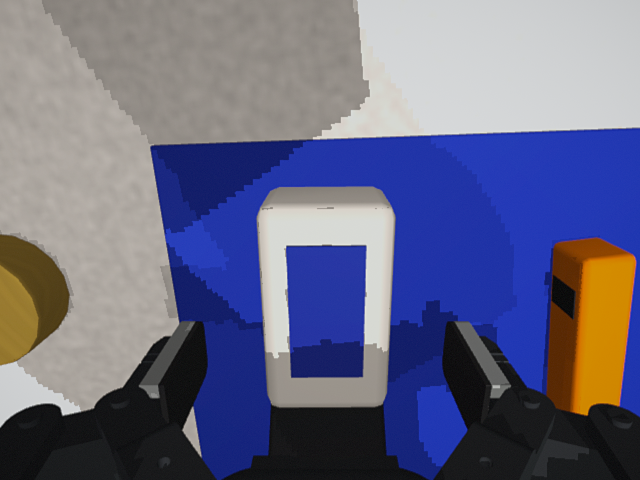

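```bash
python3 -m creep '[[[0,0,0,0,0,-0.007,1],[0,0,0,0,0,-0.005,0.8],[0,0,0,0,0,0,0.5],[0,0,0,0,0,0,0.3],[0,0,0,0,0,0,0.3],[0,0,0,0,0,0,0.3],[0,0,0,0,0,0,0.3]]]' 70;python3 -c "
from h import *
st()";  python3 -m creep '[[[0,0,0,0,0,0.01,0.3],[0,0,0,0,0,0.02,0.3],[0,0,0,0,0,0.025,0.3],[0,0,0,0,0,0.025,0.3],[0,0,0,0,0,0.025,0.3],[0,0,0,0,0,0.01,0.3],[0,0,0,0,0,0,0.3],[0,0,0,0,0,0,0.3]]]';python3 -c "
from h import *
st();c,im=snap('wrist','x3_w')"
```

```text
time_s: 43.97
eef_pos: [0.4163, 0.2952, 0.0122]
eef_rot: [2.34, 2.096, 0.001]
wrist_force: [-0.8, -0.3, 2.6]
opening: 0.0444
t 43.97 p [0.4163 0.2952 0.0122] R [[0.109, 0.994, 0.001], [0.994, -0.109, 0.0], [0.0, 0.001, -1.0]] F [-0.8 -0.3  2.6] op 0.0444 q [ 0.49  0.43 -0.46  0.68  0.    0.6 ]
time_s: 44.63
eef_pos: [0.4161, 0.295, 0.1267]
eef_rot: [2.34, 2.096, 0.001]
wrist_force: [0.1, 0.5, -3.1]
opening: 0.0444
t 44.63 p [0.4161 0.295  0.1267] R [[0.11, 0.994, 0.001], [0.994, -0.11, 0.0], [0.0, 0.001, -1.0]] F [ 0.1  0.5 -3.1] op 0.0444 q [ 0.49  0.3  -0.3   0.96  0.    0.6 ]
```

View pics/x3_w.png

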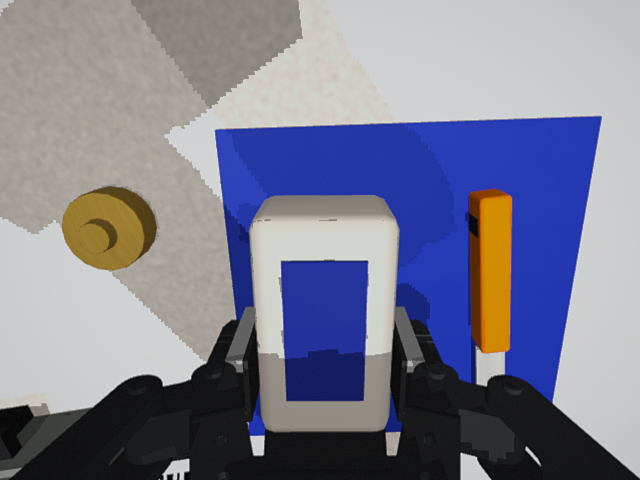

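```bash
python3 -m creep '[[[0,0,1.8,0.0093,-0.0244,0,0.3],[0,0,1.8,0.0093,-0.0244,0,0.3],[0,0,1.8,0.0093,-0.0244,0,0.3],[0,0,1.8,0.0093,-0.0244,-0.004,0.3],[0,0,1.8,0.0093,-0.0244,-0.006,0.3],[0,0,1.7,0.0093,-0.0244,-0.006,0.3],[0,0,0,0,0,0,0.3],[0,0,0,0,0,0,0.3],[0,0,0,0,0,0,0.3]]]';python3 -c "
from h import *
s=st();snap('wrist','y_w');snap('scene','y_s')
M=R.from_rotvec(s['eef_rot']).as_matrix()
ex=M[:,1]; up=-M[:,2]   # scanner x = tool y, z = -tool z
o=s['eef_pos']+.008*ex-.0092*up; w=o+.0415*ex+.0175*up
L=np.array([.592,.1578,.048]); b=(ex-up)/2**.5; sy=np.cross(up,ex); bx=np.cross(sy,b)
d=L-w; print('window',w.round(4),'label in beam: along',d@b,'y',d@sy,'x',d@bx)"
```

```text
time_s: 45.43
eef_pos: [0.4704, 0.1485, 0.1094]
eef_rot: [-2.133, -2.303, 0.003]
wrist_force: [-0.4, 0.6, -2.5]
opening: 0.0451
t 45.43 p [0.4704 0.1485 0.1094] R [[-0.076, 0.997, -0.003], [0.997, 0.076, 0.0], [0.0, -0.003, -1.0]] F [-0.4  0.6 -2.5] op 0.0451 q [ 0.18  0.29 -0.37  0.91  0.    0.1 ]
window [0.5198 0.1523 0.1176] label in beam: along 0.10037612073848955 y -7.089317137338387e-05 x -0.002311207069391613
```

View pics/y_w.png

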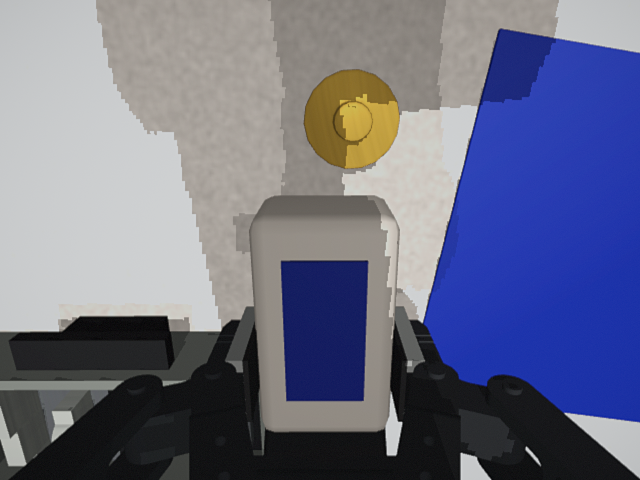

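View pics/y_s.png

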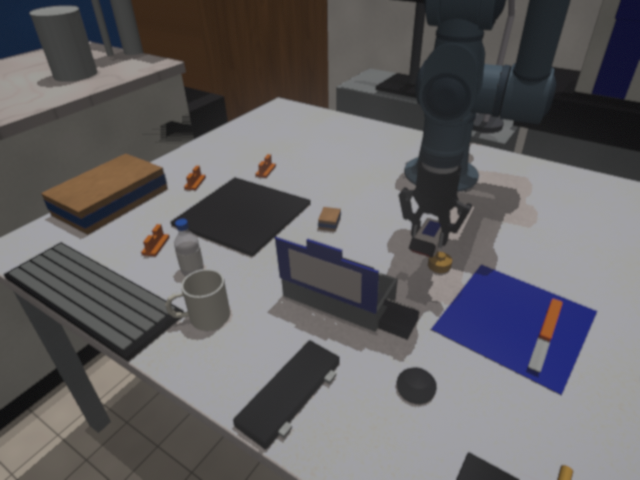

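```bash
python3 -c "
from h import *
c,im=snap('top','y_t');crop(im,200,130,340,240,5.6,'y_tz')"
```

```text
(no output)
```

View pics/y_tz.png

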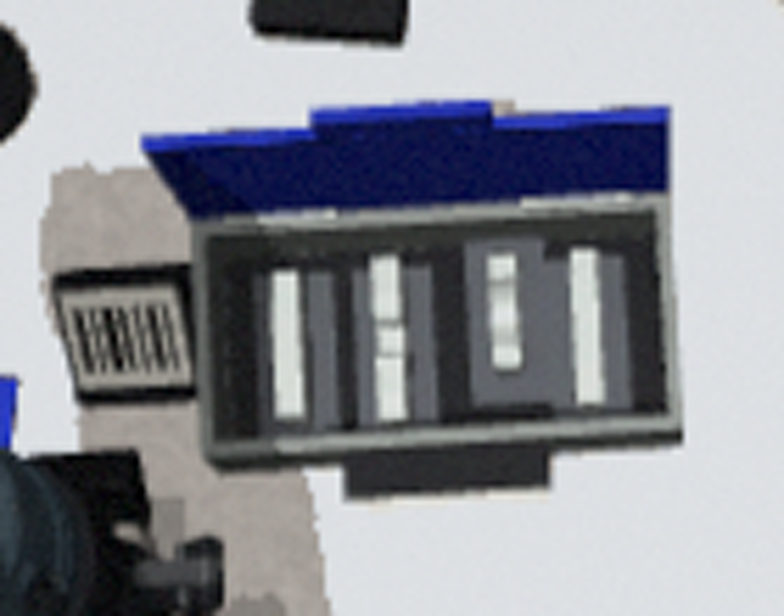

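All four standards are flat in the case, with webs at x≈289, 390, 505 and 587 in the zoom, and the cover is upright. Now I'll hold the scan.

```bash
for i in 1 2; do python3 -m creep '[[[0,0,0,0,0,0,0.3],[0,0,0,0,0,0,0.3],[0,0,0,0,0,0,0.3],[0,0,0,0,0,0,0.3],[0,0,0,0,0,0,0.3],[0,0,0,0,0,0,0.3],[0,0,0,0,0,0,0.3],[0,0,0,0,0,0,0.3],[0,0,0,0,0,0,0.3],[0,0,0,0,0,0,0.3],[0,0,0,0,0,0,0.3],[0,0,0,0,0,0,0.3]]]';done; python3 -c "
from h import *
s=st()
M=R.from_rotvec(s['eef_rot']).as_matrix()
ex=M[:,1]; up=-M[:,2]
o=s['eef_pos']+.008*ex-.0092*up; w=o+.0415*ex+.0175*up
L=np.array([.592,.1578,.048]); b=(ex-up)/2**.5; sy=np.cross(up,ex); bx=np.cross(sy,b)
d=L-w; print('window',w.round(4),'label in beam: along',d@b,'y',d@sy,'x',d@bx)"
```

```text
time_s: 46.58
eef_pos: [0.4718, 0.1485, 0.1108]
eef_rot: [-2.134, -2.305, -0.0]
wrist_force: [-0.2, -0.1, -1.1]
opening: 0.0448
time_s: 47.58
eef_pos: [0.4718, 0.1485, 0.1108]
eef_rot: [-2.134, -2.305, -0.0]
wrist_force: [-0.9, 0.4, -1.5]
opening: 0.0448
t 47.58 p [0.4718 0.1485 0.1108] R [[-0.077, 0.997, 0.0], [0.997, 0.077, 0.0], [0.0, 0.0, -1.0]] F [-0.9  0.4 -1.5] op 0.0448 q [ 0.18  0.29 -0.37  0.91  0.    0.1 ]
window [0.5212 0.1523 0.1191] label in beam: along 0.10052171920350761 y -1.248166151634554e-05 x 8.977459249609518e-05
```

```bash
python3 -m creep '[[[0,0,0,0,0,0,0.3],[0,0,0,0,0,0,0.3],[0,0,0,0,0,0,0.3],[0,0,0,0,0,0,0.3],[0,0,0,0,0,0,0.3],[0,0,0,0,0,0,0.3],[0,0,0,0,0,0,0.3],[0,0,0,0,0,0,0.3]]]'; python3 -m creep '[[[0,0,-1.8,-0.0093,0.0244,0.006,0.3],[0,0,-1.8,-0.0093,0.0244,0.006,0.3],[0,0,-1.8,-0.0093,0.0244,0.003,0.3],[0,0,-1.8,-0.0093,0.0244,0,0.3],[0,0,-1.8,-0.0093,0.0244,0,0.3],[0,0,-1.7,-0.0093,0.0244,0,0.3],[0,0,0,0,0,0,0.3],[0,0,0,0,0,0,0.3]]]';python3 -c "
from h import *
s=st();snap('wrist','z_w')"
```

```text
time_s: 48.25
eef_pos: [0.4718, 0.1485, 0.1108]
eef_rot: [-2.134, -2.305, -0.0]
wrist_force: [0.5, -0.3, -2.0]
opening: 0.0445
time_s: 48.92
eef_pos: [0.4156, 0.2959, 0.1258]
eef_rot: [2.337, 2.099, 0.0]
wrist_force: [1.3, 0.2, -2.0]
opening: 0.0448
t 48.92 p [0.4156 0.2959 0.1258] R [[0.107, 0.994, 0.0], [0.994, -0.107, -0.0], [-0.0, 0.0, -1.0]] F [ 1.3  0.2 -2. ] op 0.0448 q [ 0.49  0.31 -0.3   0.96 -0.    0.6 ]
```

View pics/z_w.png

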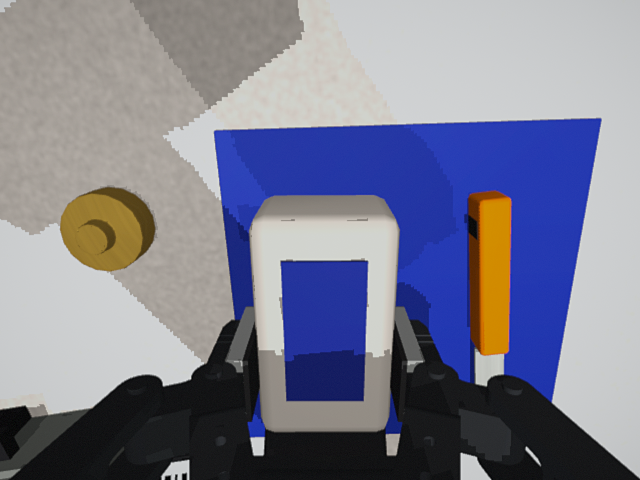

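Blade unmoved, and the spot below is clear. Lowering the scanner to TCP z≈0.0125.

```bash
python3 -m creep '[[[0,0,0,0,0,-0.02,0.3],[0,0,0,0,0,-0.025,0.3],[0,0,0,0,0,-0.025,0.3],[0,0,0,0,0,-0.015,0.3],[0,0,0,0,0,-0.01,0.3],[0,0,0,0,0,-0.006,0.3],[0,0,0,0,0,0,0.3],[0,0,0,0,0,0,0.3],[0,0,0,0,0,0,0.3]]]';python3 -c "
from h import *
s=st()"
```

```text
time_s: 49.72
eef_pos: [0.4171, 0.2953, 0.0259]
eef_rot: [2.34, 2.096, 0.003]
wrist_force: [-0.1, 0.1, -1.8]
opening: 0.0446
t 49.72 p [0.4171 0.2953 0.0259] R [[0.11, 0.994, 0.002], [0.994, -0.11, 0.001], [0.001, 0.002, -1.0]] F [-0.1  0.1 -1.8] op 0.0446 q [ 0.49  0.41 -0.44  0.72  0.    0.6 ]
```

```bash
python3 -m creep '[[[0,0,0,0,0,-0.005,0.3],[0,0,0,0,0,-0.005,0.3],[0,0,0,0,0,-0.003,0.3],[0,0,0,0,0,0,0.3],[0,0,0,0,0,0,0.3]]]';python3 -c "
from h import *
s=st()"; python3 -m creep '[[[0,0,0,0,0,0,1],[0,0,0,0,0,0,1],[0,0,0,0,0,0,1],[0,0,0,0,0,0,1],[0,0,0,0,0,0,1],[0,0,0,0,0,0,1],[0,0,0,0,0,0.02,1],[0,0,0,0,0,0.03,1],[0,0,0,0,0,0.03,1],[0,0,0,0,0,0.03,1],[0,0,0,0,0,0.03,1],[0,0,0,0,0,0.01,1]]]';python3 -c "
from h import *
s=st();snap('wrist','z2_w')"
```

```text
time_s: 50.13
eef_pos: [0.4163, 0.2952, 0.0122]
eef_rot: [2.34, 2.096, 0.001]
wrist_force: [-0.9, -0.5, 3.8]
opening: 0.045
t 50.13 p [0.4163 0.2952 0.0122] R [[0.109, 0.994, 0.001], [0.994, -0.109, 0.0], [0.0, 0.001, -1.0]] F [-0.9 -0.5  3.8] op 0.045 q [ 0.49  0.43 -0.46  0.68 -0.    0.6 ]
time_s: 51.13
eef_pos: [0.4182, 0.2961, 0.1664]
eef_rot: [2.339, 2.095, 0.011]
wrist_force: [0.5, 0.5, -0.2]
opening: 0.0853
t 51.13 p [0.4182 0.2961 0.1664] R [[0.11, 0.994, 0.006], [0.994, -0.11, 0.003], [0.004, 0.006, -1.0]] F [ 0.5  0.5 -0.2] op 0.0853 q [ 0.49  0.27 -0.24  1.05  0.    0.6 ]
```

View pics/z2_w.png

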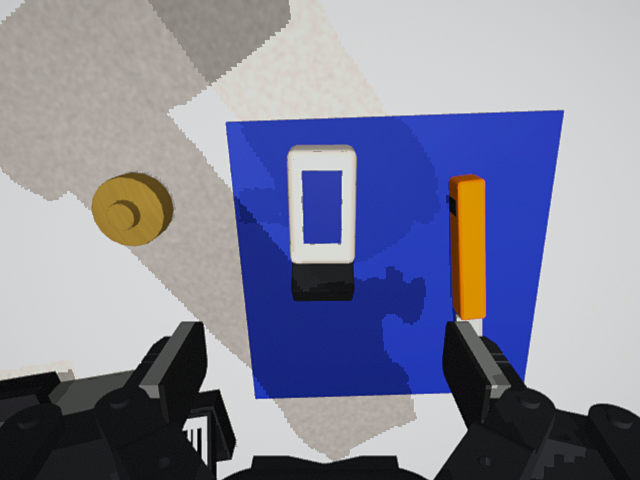

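```bash
python3 -m creep '[[[0,0,0.9,0.0228,-0.0223,0.018,0.5],[0,0,0.9,0.0228,-0.0223,0.018,0],[0,0,0.9,0.0228,-0.0223,0.018,0],[0,0,0.9,0.0228,-0.0223,0.018,0],[0,0,0.9,0.0228,-0.0223,0.018,0],[0,0,0.9,0.0228,-0.0223,0.01,0],[0,0,0.9,0.0228,-0.0223,0,0],[0,0,0.9,0.0228,-0.0223,0,0],[0,0,0.9,0.0228,-0.0223,0,0],[0,0,0.9,0.0228,-0.0223,0,0],[0,0,0.9,0.0228,-0.0223,0,0],[0,0,0.9,0.0228,-0.0223,0,0]]]';python3 -m creep '[[[0,0,0,0,0,0,0],[0,0,0,0,0,0,0],[0,0,0,0,0,0,0]]]';python3 -c "
from h import *
s=st();incase(s['eef_pos'][:2]);snap('wrist','A_w');c,im=snap('top','A_t');c,im=snap('scene','A_s')"
```

```text
time_s: 52.18
eef_pos: [0.6902, 0.0261, 0.2597]
eef_rot: [-2.13, -2.306, 0.002]
wrist_force: [0.8, 1.1, 0.2]
opening: -0.0001
time_s: 52.43
eef_pos: [0.6891, 0.0275, 0.26]
eef_rot: [-2.131, -2.305, 0.002]
wrist_force: [-0.5, 0.0, -0.0]
opening: -0.0002
t 52.43 p [0.6891 0.0275 0.26  ] R [[-0.078, 0.997, -0.003], [0.997, 0.078, 0.001], [0.001, -0.003, -1.0]] F [-0.5  0.  -0. ] op -0.0002 q [-0.05  0.65  0.6   1.52  0.   -0.13]
   in case x 0.0890 y -0.0005
```

View pics/A_w.png

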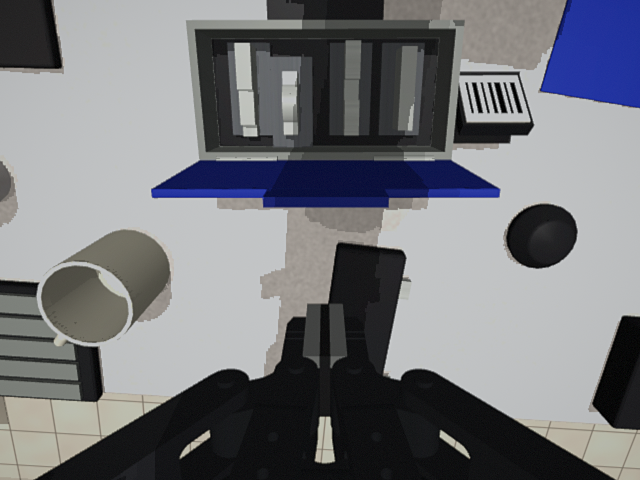

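View pics/A_s.png

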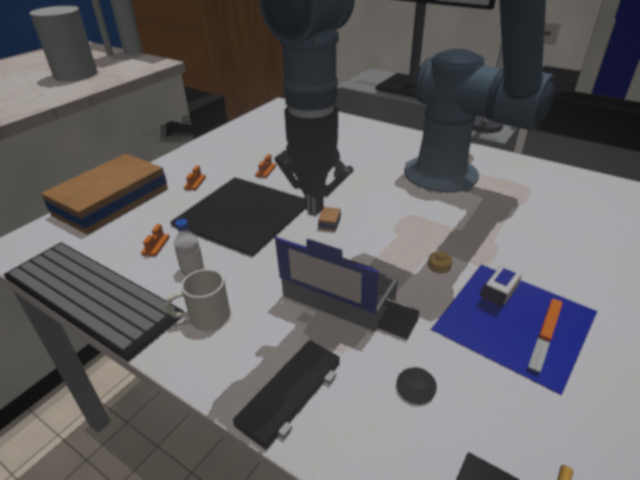

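```bash
python3 -c "
from h import *
c=cal('wrist')
for v,z in [(197,.160),(207,.178),(195,.178)]: incase(px2w(c,325,v,z)[:2])"
```

```text
in case x 0.0613 y 0.0016 
   in case x 0.0629 y 0.0015 
   in case x 0.0561 y 0.0015
```

```bash
python3 -m creep '[[[0,0,0,0,0,-0.02,0],[0,0,0,0,0,-0.025,0],[0,0,0,0,0,-0.025,0],[0,0,0,0,0,-0.025,0],[0,0,0,0,0,-0.02,0],[0,0,0,0,0,-0.005,0],[0,0,0,0,0,0,0],[0,0,0,0,0,0,0]]]';python3 -c "
from h import *
s=st();incase(s['eef_pos'][:2])"
```

```text
time_s: 53.25
eef_pos: [0.6897, 0.0279, 0.1431]
eef_rot: [2.131, 2.307, 0.001]
wrist_force: [0.1, -1.3, 0.5]
opening: -0.0001
t 53.25 p [0.6897 0.0279 0.1431] R [[-0.079, 0.997, 0.001], [0.997, 0.079, 0.0], [-0.0, 0.001, -1.0]] F [ 0.1 -1.3  0.5] op -0.0001 q [-0.05  0.65  0.3   1.22  0.   -0.13]
   in case x 0.0896 y -0.0002
```

```bash
python3 -m creep '[[[0,0,0,-0.009,-0.0007,-0.002,0],[0,0,0,-0.009,-0.0007,-0.001,0],[0,0,0,-0.009,-0.0007,-0.001,0],[0,0,0,-0.009,-0.0007,0,0],[0,0,0,-0.008,-0.0007,-0.001,0],[0,0,0,-0.008,-0.0006,-0.003,0],[0,0,0,-0.008,-0.0006,-0.003,0],[0,0,0,-0.008,-0.0006,-0.003,0],[0,0,0,0,0,0,0]]]';python3 -c "
from h import *
s=st();incase(s['eef_pos'][:2]);c,im=snap('scene','B_s');crop(im,240,160,440,340,3.3,'B_sz')"
```

```text
time_s: 54.0
eef_pos: [0.6223, 0.022, 0.1304]
eef_rot: [2.13, 2.305, 0.004]
wrist_force: [0.4, -0.4, -0.3]
opening: -0.0003
t 54.0 p [0.6223 0.022  0.1304] R [[-0.079, 0.997, 0.004], [0.997, 0.079, -0.0], [-0.001, 0.004, -1.0]] F [ 0.4 -0.4 -0.3] op -0.0003 q [-0.07  0.51  0.03  1.08 -0.   -0.15]
   in case x 0.0220 y -0.0009
```

View pics/B_sz.png

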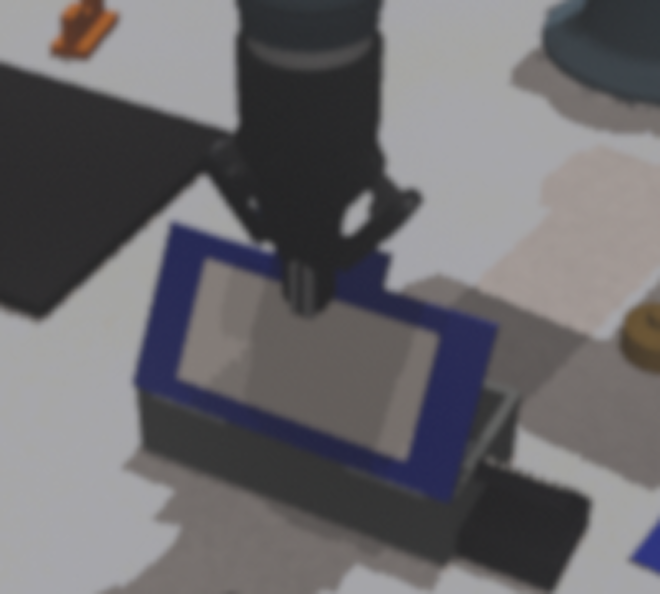

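The cover is following, at about 1 rad. Continuing down the arc.

```bash
python3 -m creep '[[[0,0,0,-0.007,-0.0005,-0.005,0],[0,0,0,-0.007,-0.0005,-0.006,0],[0,0,0,-0.006,-0.0005,-0.006,0],[0,0,0,-0.005,-0.0004,-0.007,0],[0,0,0,-0.005,-0.0004,-0.007,0],[0,0,0,-0.005,-0.0004,-0.007,0],[0,0,0,-0.003,-0.0002,-0.008,0],[0,0,0,-0.003,-0.0002,-0.008,0],[0,0,0,-0.002,0,-0.008,0],[0,0,0,0,0,0,0],[0,0,0,0,0,0,0]]]';python3 -c "
from h import *
s=st();incase(s['eef_pos'][:2]);c,im=snap('scene','B2_s');crop(im,240,160,440,340,3.3,'B2_sz')"
```

```text
time_s: 54.97
eef_pos: [0.5779, 0.019, 0.0651]
eef_rot: [-2.131, -2.306, 0.002]
wrist_force: [-0.2, -0.6, 0.5]
opening: -0.0002
t 54.97 p [0.5779 0.019  0.0651] R [[-0.079, 0.997, -0.002], [0.997, 0.079, 0.0], [0.0, -0.002, -1.0]] F [-0.2 -0.6  0.5] op -0.0002 q [-0.08  0.49 -0.2   0.89  0.   -0.16]
   in case x -0.0225 y -0.0004
```

View pics/B2_sz.png

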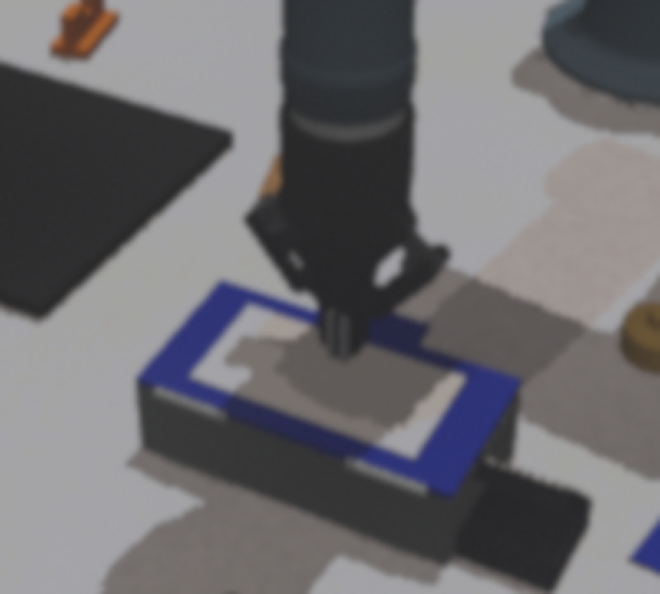

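```bash
python3 -m creep '[[[0,0,0,0,0,-0.002,0],[0,0,0,0,0,-0.002,0],[0,0,0,0,0,-0.001,0],[0,0,0,0,0,0,0]]]' | sed -n '2p;4p';python3 -m creep '[[[0,0,0,0,0,-0.001,0],[0,0,0,0,0,-0.001,0],[0,0,0,0,0,0,0],[0,0,0,0,0,0,0]]]'| sed -n '2p;4p'
```

```text
eef_pos: [0.5787, 0.019, 0.0607]
wrist_force: [0.5, -0.2, -0.7]
eef_pos: [0.5787, 0.0189, 0.06]
wrist_force: [-1.9, 0.0, 7.4]
```

```bash
python3 -m creep '[[[0,0,0,0,0,-0.001,0],[0,0,0,0,0,0,0],[0,0,0,0,0,0,0],[0,0,0,0,0,0,0]]]' | sed -n '2p;4p';python3 -m creep '[[[0,0,0,0,0,0.01,0],[0,0,0,0,0,0.02,0],[0,0,0,0,0,0.03,0],[0,0,0,0,0,0.03,0],[0,0,0,-0.01,-0.02,0.03,0],[0,0,0,-0.02,-0.03,0.02,0],[0,0,0,-0.02,-0.03,0.02,0],[0,0,0,-0.02,-0.03,0,0],[0,0,0,-0.02,-0.03,0,0],[0,0,0,-0.02,-0.03,0,0],[0,0,0,-0.02,-0.03,0,0],[0,0,0,0,0,0,0]]]';python3 -c "
from h import *
s=st();c,im=snap('scene','C_s');crop(im,240,200,440,340,3.8,'C_sz');c,im=snap('top','C_t');crop(im,90,130,330,300,3.3,'C_tz')"
```

```text
eef_pos: [0.5788, 0.019, 0.0599]
wrist_force: [-5.0, 0.5, 14.1]
time_s: 57.02
eef_pos: [0.4458, -0.1854, 0.2183]
eef_rot: [2.14, 2.299, -0.004]
wrist_force: [0.4, -0.6, 0.2]
opening: 0.0
t 57.02 p [ 0.4458 -0.1854  0.2183] R [[-0.072, 0.997, -0.001], [0.997, 0.072, -0.003], [-0.002, -0.001, -1.0]] F [ 0.4 -0.6  0.2] op 0.0 q [-0.52  0.2  -0.2   1.17 -0.   -0.6 ]
```

View pics/C_sz.png

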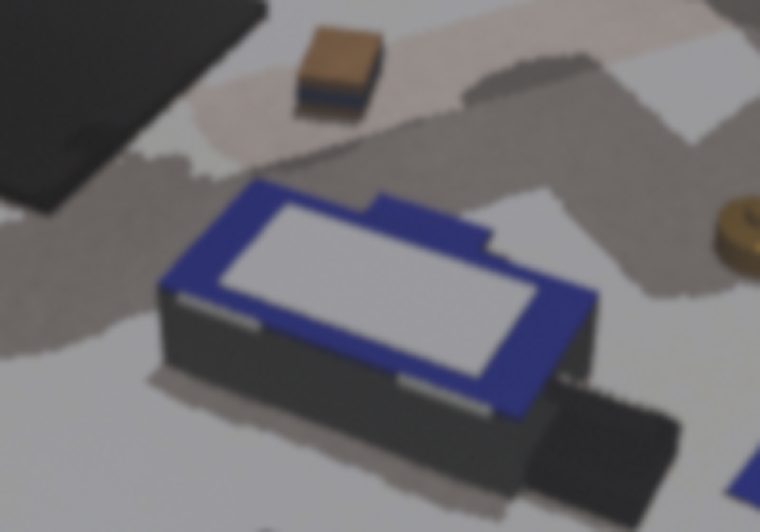

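View pics/C_t.png

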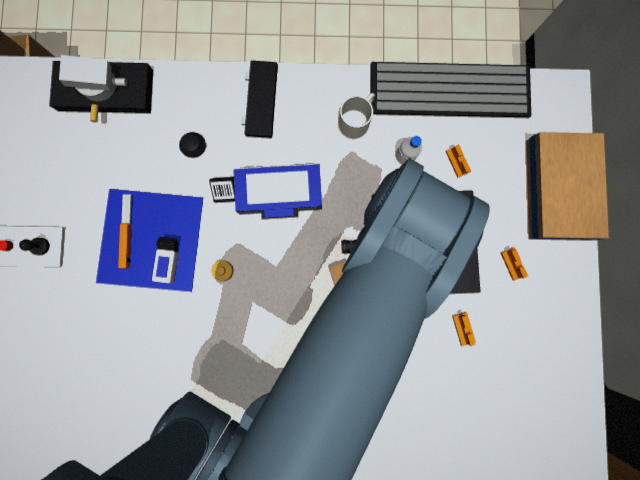

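View pics/C_tz.png

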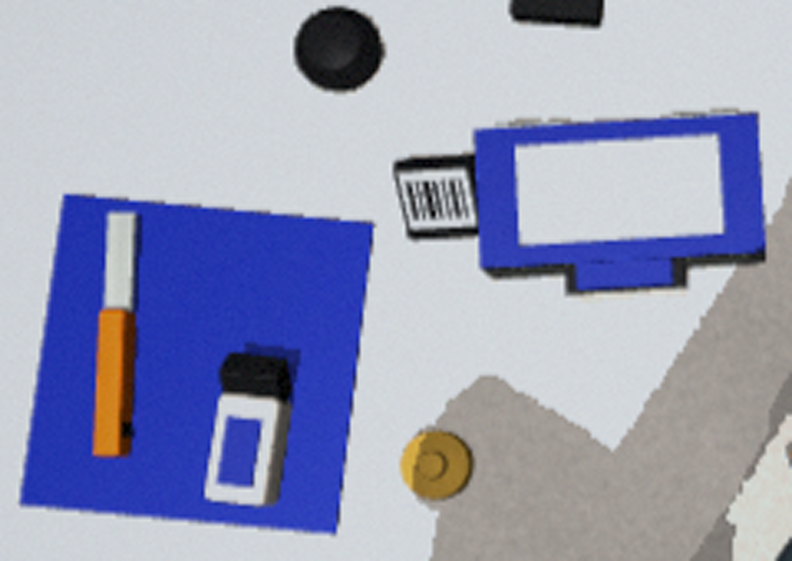

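The cover's outline matches the first picture, so it is closed. Blade and scanner lie flat on the mat, the bystanders are where they were, and the arm is clear. Handing in.

```bash
python3 -m creep '[[[0,0,0,0,0,0,0],[0,0,0,0,0,0,0],[0,0,0,0,0,0,0]]]' | sed -n '1,4p'; python3 -c "
from station import job_done
print(job_done())"
```

```text
time_s: 57.37
eef_pos: [0.4493, -0.1801, 0.2178]
eef_rot: [-2.13, -2.309, -0.0]
wrist_force: [0.1, 0.0, -0.2]
the job is handed in; nothing more can be done
None
```

I finished every step and handed the job in at about 57 s. `job_done()` gave no verdict, so what follows rests on my own checks.

- **Cover opened:** I pushed the blade about 16 mm into the slot, lifted the cover with it and swung it to upright. The fingers did not touch the cover. The blade then went back flat on the mat.
- **Standards:** All four went into the case flat. While I was fetching the last one (the step), the arc standard was knocked about 13 mm sideways inside the case. I lowered the step standard beside it and slid both about 10 mm clear of the wall. A top view afterwards, with the cover still open, showed all four flat in place.
- **Scan:** I held the scanner still for about 2.8 s. From the measured pose, the beam was about 100 mm from the label and within about 1 mm of its centre. The beam could not be seen directly. The label position is a joint fit of two camera views. The top view on its own disagreed by about 5 cm in height, so I relied on the joint fit, which agrees with the holder's dimensions.
- **Closing:** I put the scanner back and pressed the cover down until the force rose to 14 N, with the fingertips 60 mm above the bench, which is the height of the closed cover's top. The final pictures show the cover as it was at the start, and the blade and scanner flat on the mat. The bystanders I could see had not moved. The arm partly covered the tape box in the last top view, but the scene view shows it in place.

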